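Turn a culture dish over on the turning chute

ROBOT

A 6-joint arm with a two-finger parallel gripper is mounted at the origin on a cart in front of the work surface, level with it; the furniture and walls round the work are solid. World frame = base frame: x ahead of the robot, y to its left, z up, the work surface at z = 0. Lengths are in m, angles in rad, forces in N, time in s.
With the tool pointing down it reaches from about 0.425 to 1.125 m from the base axis. Payload 14.9 kg.
Tool frame: the origin (TCP) lies at the very end of the fingers, on their centre line; the grasp point (between the pads) lies 19 mm behind it; y points along the fingers, z is the direction in which the jaws open and shut, and the axes are right-handed (so a half turn about y gives the same grasp; the last joint's range is limited). The gripper opens to 91 mm and grips with 3 to 60 N. Pads are 32 mm wide; open, the fingers measure 118 mm over their backs; the gripper's body (76 mm by 178 mm) begins 60 mm behind the grasp point.
Start: joints at [1.182, 0.379, 1.734, -0, 1.028, -0.033], TCP at [0.244, 0.656, 0.183] pointing down, gripper open.
Joint ranges: [-2.77, 2.77], [-0.74, 2.19], [0, 2.66], [-1.06, 4.2], [0.31, 2.87], [-3.08, 3.08]. Speed limits (rad/s): [1.89, 1.89, 2.39, 3.14, 3.14, 3.14].

INTERFACE

Orientations are given as a unit quaternion [w, x, y, z].
In Python, from rig import state, get_image, sign_off gives the robot as it stands. The module is installed in compiled form; this text tells all that it offers.
- The arm moves only by the tool step_arm, never from a script. Its argument "series" is a list of rows, each a list of 7 numbers: the shift along the tool's x, y, z in m, then the turn, a rotation vector about the tool's x, y, z in rad, then the opening, from 0 (shut) to 1 (fully open). A call has 1 to 20 rows; each row shifts and turns the commanded pose from where the row before left it, along the tool's axes as they then stand; what a row does not reach is not made up. A row lasts 1/10 s, in which the tool goes at most 50 mm and 8.59 degrees, less where a joint would pass 70% of its speed; a pose out of reach is approached as far as the arm can. A call with a gripper value outside its range is refused whole. The fingers move at their own pace and stop on an object; "squeeze" is the grip in N (left out, the last holds). Time passes only in rows, so rows that do not move let the fingers close. It gives the time, the measured TCP pose, the force and the opening at its end, in the units of the state.
- state(): the state, without advancing time (a new reading comes with each control period).
- get_image(name): name is "scene" or "top" or "wrist"; returns a dict with "frame" (480x640x3 uint8, red, green, blue), "fx", "fy", "cx", "cy" (pixels), "k1" (the pictures are not rectified: a ray, as slopes to the right and down, at radius r is drawn at 1 + k1 r^2 times it, then the intrinsics apply), "rvec" (rotation vector, rad) and "tvec" (3), from world to camera coordinates, as OpenCV has them. Camera axes: x right, y down, z forward; pixel columns grow to the right and rows downward; lengths in m; the calibration is good to about 2 mm. A picture is of the moment at which its call begins. There is no depth.
- sign_off(): hands the job in, once; it reports no verdict.
The state is a dict: "time_s": time; "joint_pos": joint angles; "qd": joint speeds; "tau": joint torques, N m; "ee_pos": TCP position; "orientation": TCP orientation; "contact_force": force on the tool from outside, world axes, zero at the start; "moment": the same for the moment, N m; "finger_gap": finger opening in m.
Only numpy, scipy, OpenCV 4.12 (cv2) and the standard library are available. Lean on these libraries where they do the work, as an engineer would, in place of code of your own. Each camera call takes 0.05 s, during which the arm holds its last target.

TASK

Lay the culture dish that stands on the bench on the chute's upper slope, right way up behind the closed gate, and let go of it. Then lift the gate arm by its ball past its balance point, so that it falls open and stays open by itself and the dish slides down and turns over on to the catch deck. Last, set the turned dish, still upside down, flat on the floor of the tray beside the dish that is there already, and leave the gate open and the other things where they are.

Things in the scene. Friction and masses are not known exactly. Their poses are not given: they have to be found in the camera images.
- dish_mid (a point): centre, half-way up, of the closed round white petri dish to be turned (58 mm across, 15 mm high, about 18 g, no up and down difference in its outline). At the start it lies right way up on the bench, alone, left or right of the chute. z axis: the dish's own up, so it points to the floor when the dish is upside down.
- chute: turning chute of bare metal, fixed. Origin: on the bench, at the middle of the foot of its steep face. x: level, uphill (away from the robot within 0.25 rad), y: across to the left, z up. The slide, 120 mm wide with rails 8 mm high, rises steeply from x 0, bends, and from x 62, z 100 is a flat upper slope, 30 degrees to the level, 115 mm long, up to a low stop at x 161, z 157.
- slope_load (a point): point on the upper slope's surface and middle line, 55 mm up from its lower end, rails 60 mm to either side: the middle of the dish's underside can be laid here. Polished: a released dish slides some 17 mm down to the gate and stops; with the gate up it slides on and turns over. Axes as the chute's; the surface rises to +x at 30 degrees.
- shade_edge (a point): middle of the lower front edge of a fixed level plate, 90 mm wide, that hangs over the uphill part of the slope, reaching from here to the posts at the slope's end: it is 16 mm uphill of and about 90 mm above slope_load, so a gripper pointing straight down does not fit over the dish there, but one square to the slope does.
- deck_mid (a point): point on top of the flat catch deck (14 mm above the bench; chute frame x -112 to -30 mm, y -92 to 92 mm; rim 10 mm higher at front and sides). Between deck and slide is a groove 8 mm deep that catches the dish's front edge and makes it fall over. The turned dish comes to rest on the deck, its middle at chute x about -85 to -38 mm.
- gate (a joint): angle of the gate arm (rad): 0 closed (bar level across the slide), grows as the ball end is lifted, 1.55 fully open (bar upright). Counterweighted, no spring: the balance point is at about 0.68; below it the arm falls shut, above about 0.75 it falls open by itself and stays.
- gate_ball (a point): centre of the black ball, 20 mm across, on the free end of the gate arm, 32 mm outside the left (+y) edge of the slide; the bar, 8 mm thick, runs from it along the chute's -y. Best pinched along the chute's x from above. Lifting takes less than 1 N.
- gate_pivot (a point): pivot of the gate arm at the right (-y) side of the slide: the arm turns about the chute's x axis through this point, the ball 184 mm from it. Closed, the ball lies to +y of it at the same height; lifting turns it up and then over toward the pivot's side. A dark counterweight 35 mm from the pivot swings with it.
- tray_floor (a point): centre of the inner floor (3 mm above the bench) of the shallow metal tray, fixed: 190 mm along its x, 130 mm along its y, walls 3 mm thick and 18 mm high. The other dish lies in its +x half; the -x half is free. It stands left or right of the chute. z up.
- other_dish: a second dish of the same kind, already upside down, in the +x half of the tray: its middle about 45 mm from the tray's centre. Origin: centre of the face that now lies on top. To be left alone.
- timer: small square timer, 62 x 62 x 20 mm, on the bench to the rear right; origin under its centre; to be left alone
- small_beaker: small glass beaker, 46 mm across, 57 mm high, on the bench to the rear left; origin under its centre; to be left alone
There are look-alikes about, which are no part of the job. Leave any turquoise or yellow look-alike of the part that bears dish_mid alone.

How it is judged:
By the outcome, as a careful person would: the job done as asked, in the order asked, and still so for the second after the job is handed in, with the robot touching nothing.
It also fails if it takes over 72 s, if anything falls off the work surface, if the arm or the gripper's body presses on something with over 40 N, if the wrist force passes 120 N, or if a joint passes its speed limit or range.

## Working session

There is one attempt and no reset: what is moved stays moved. The work goes in short steps, Python scripts to look and compute and a tool call to move; the robot and the scene stay as the last step left them, time stands still between calls to the robot, and variables do not carry over. Pictures are saved under pics/ and viewed, and the job is handed in when it is done.

Besides the shell and the picture viewer there is one more tool, called after ">>>" by a JSON object that holds its "name" and its "arguments". step_arm: Moves the arm, as the interface text tells. Its arguments: {"type":"object","properties":{"series":{"type":"array","items":{"type":"array","items":{"type":"number"}}},"squeeze":{"type":"number"}},"required":["series"]}

```bash
mkdir -p pics; python3 - <<'E'
from rig import state,get_image
import cv2,pickle
s=state();print(s)
for n in ("scene","top","wrist"):
    d=get_image(n);pickle.dump(d,open(f"pics/{n}0.pkl","wb"));cv2.imwrite(f"pics/{n}0.png",d["frame"][:,:,::-1])
    print(n,{k:v for k,v in d.items() if k!="frame"})
E
```

```text
{'time_s': 0.0, 'joint_pos': array([ 1.18172433e+00,  3.79416455e-01,  1.73479742e+00, -7.62407994e-06,
        1.02852560e+00, -3.32752395e-02]), 'qd': array([ 0.00039267, -0.00046446,  0.00085291,  0.00094049, -0.00013185,
       -0.00099862]), 'tau': array([ 2.57948966e-03, -7.63730192e+01, -4.34375131e+01,  6.51425449e-02,
        4.22814803e-02, -6.37472453e-05]), 'ee_pos': array([0.24365573, 0.65574392, 0.18237453]), 'orientation': array([-0.69555025,  0.69634413, -0.12521203,  0.12504656]), 'contact_force': array([-0.35114956, -0.67070206,  0.74424967]), 'moment': array([ 0.03216113, -0.04187227, -0.01813479]), 'finger_gap': 0.09113467599261334}
scene {'fx': 459.414504096997, 'fy': 459.414504096997, 'cx': 328.0120928798954, 'cy': 225.95255131359596, 'k1': -0.07697289170715761, 'rvec': array([ 2.06315793, -1.26969074,  0.54318309]), 'tvec': array([-0.22897383,  0.48990243,  0.84971592])}
top {'fx': 606.1252666512984, 'fy': 606.1252666512984, 'cx': 313.3005520971971, 'cy': 242.03321235034122, 'k1': -0.05132510746505794, 'rvec': array([ 2.12573956, -2.13785324,  0.1825308 ]), 'tvec': array([0.02355609, 0.5955785 , 1.48176368])}
wrist {'fx': 360.39547022163987, 'fy': 360.39547022163987, 'cx': 322.3134839055869, 'cy': 244.60871501954648, 'k1': 0.020189670201080468, 'rvec': array([-2.37117609, -1.64745839, -0.24520011]), 'tvec': array([-0.69944787, -0.03411454,  0.39250064])}
```

View pics/scene0.png

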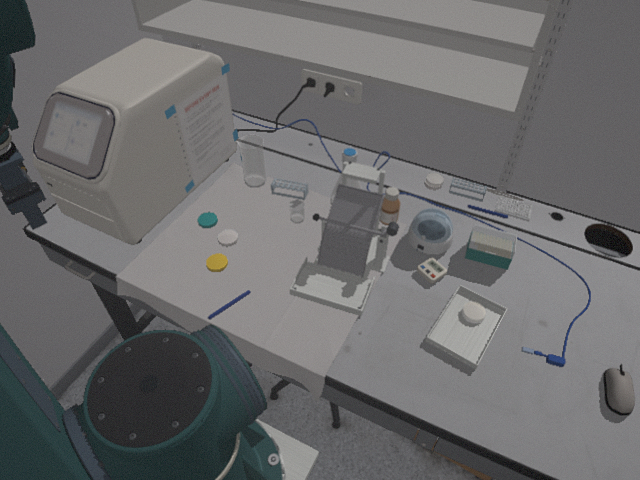

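View pics/top0.png

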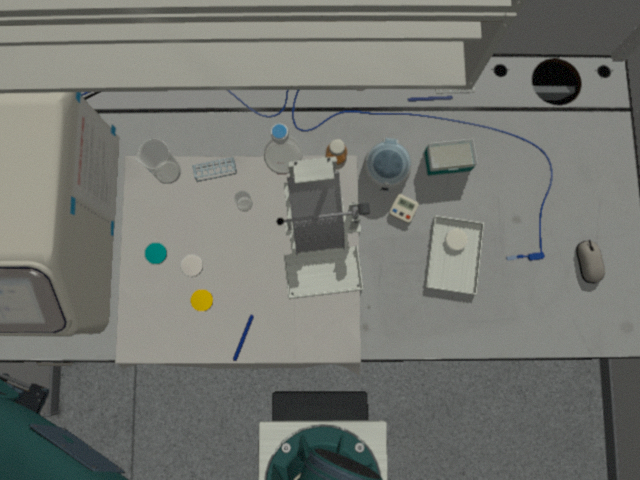

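View pics/wrist0.png

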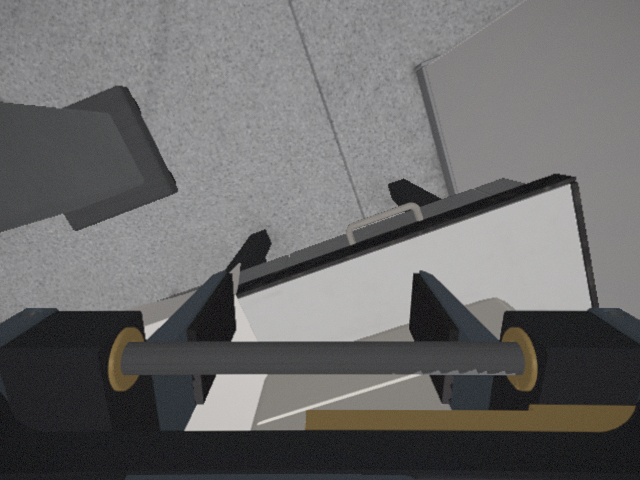

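Candidates in top: white dish (191,265), turquoise (156,253), yellow (202,300), white dish in tray (456,240). The target is the white one alone on the bench. I'll make enlarged crops to confirm it and measure.

```bash
cat > h.py <<'E'
import numpy as np,cv2,pickle
from scipy.spatial.transform import Rotation as R
def load(n): return pickle.load(open(f"pics/{n}.pkl","rb"))
def grab(n,tag):
    from rig import get_image
    d=get_image(n);pickle.dump(d,open(f"pics/{tag}.pkl","wb"));cv2.imwrite(f"pics/{tag}.png",d["frame"][:,:,::-1]);return d
def ray(d,u,v):
    p=np.array([(u-d["cx"])/d["fx"],(v-d["cy"])/d["fy"]]);s=p.copy()
    for _ in range(20): s=p/(1+d["k1"]*(s@s))
    M=cv2.Rodrigues(d["rvec"])[0];return -M.T@d["tvec"],M.T@np.array([s[0],s[1],1])
def onz(d,u,v,z):
    o,r=ray(d,u,v);return o+r*(z-o[2])/r[2]
def proj(d,P):
    P=np.atleast_2d(P);K=np.array([[d["fx"],0,d["cx"]],[0,d["fy"],d["cy"]],[0,0,1.]])
    return cv2.projectPoints(P.astype(float),d["rvec"],d["tvec"],K,np.array([d["k1"],0,0,0.]))[0][:,0]
def tri(obs):
    A=np.zeros((3,3));b=np.zeros(3)
    for d,u,v in obs:
        o,r=ray(d,u,v);r/=np.linalg.norm(r);Q=np.eye(3)-np.outer(r,r);A+=Q;b+=Q@o
    return np.linalg.solve(A,b)
def crop(d,x,y,w,h,f,name):
    c=d["frame"][y:y+h,x:x+w,::-1];cv2.imwrite(f"pics/{name}.png",cv2.resize(c,None,fx=f,fy=f,interpolation=cv2.INTER_CUBIC))
E
python3 - <<'E'
from h import *
t=load("top0");s=load("scene0")
crop(t,270,140,110,170,3.5,"t_chute")
crop(t,130,230,100,100,5,"t_dish")
crop(t,415,205,80,100,6,"t_tray")
crop(s,280,150,130,170,3.5,"s_chute")
E
```

```text
(no output)
```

View pics/t_chute.png

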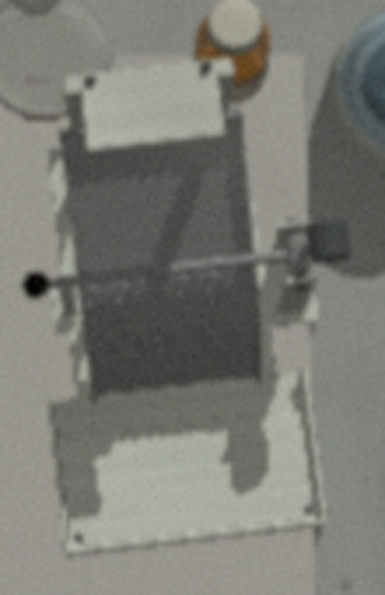

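View pics/t_dish.png

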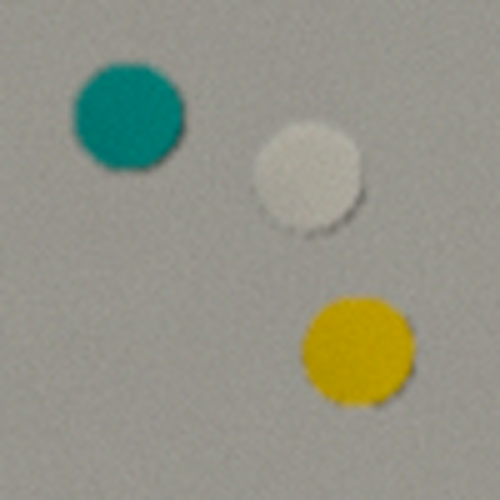

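View pics/t_tray.png

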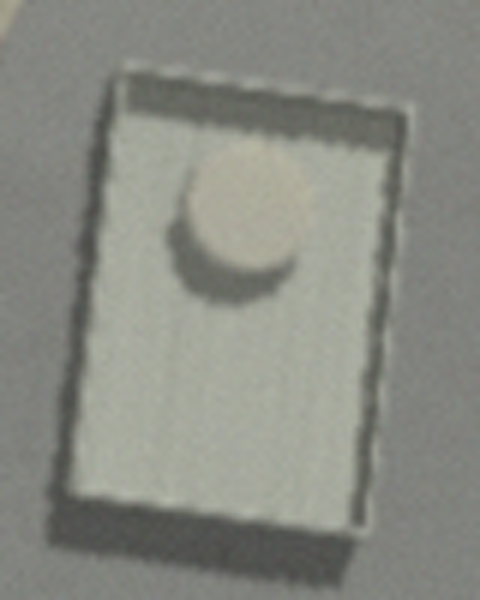

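View pics/s_chute.png

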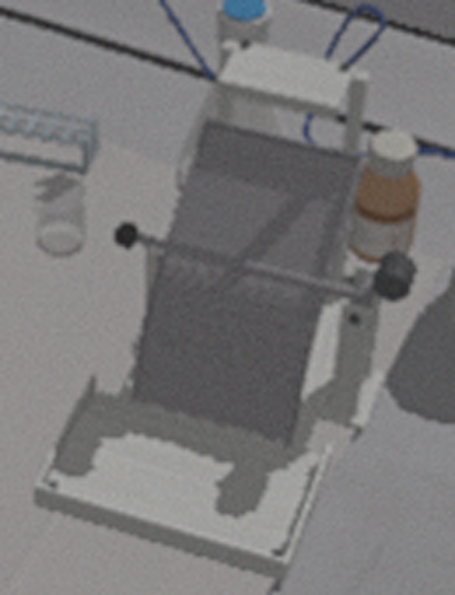

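The white dish is at top crop (308,177), about px (191.6,265.4). Turquoise and yellow are the look-alikes. Gate ball: top px (280,221), scene px (316,217). Next I measure the poses.

```bash
python3 - <<'E'
from h import *
t=load("top0");s=load("scene0")
T=lambda x,y:(t,270+x/3.5,140+y/3.5)
S=lambda x,y:(s,280+x/3.5,150+y/3.5)
P={}
for n,a,b in [("ball",(35,284),(126,234)),("deckFL",(68,553),(38,488)),("deckFR",(323,522),(288,565)),("plateFL",(87,150),(218,85)),("plateFR",(224,136),(352,108)),("cwt",(330,240),(395,275))]:
    p=tri([T(*a),S(*b)]);P[n]=p;print(n,p.round(4),(proj(t,p)[0]-T(*a)[1:]).round(2),(proj(s,p)[0]-S(*b)[1:]).round(2))
y=(P["deckFL"]-P["deckFR"])[:2];print("yaw deck",np.arctan2(-y[0],y[1]), np.linalg.norm(y))
y=(P["plateFL"]-P["plateFR"])[:2];print("yaw plate",np.arctan2(-y[0],y[1]), np.linalg.norm(y))
# dishes
def blob(d,x0,y0,x1,y1,f):
    im=d["frame"][y0:y1,x0:x1].astype(int);m=f(im).astype(np.uint8)
    n,l,st,c=cv2.connectedComponentsWithStats(m);i=1+st[1:,4].argmax();print(st[i]);return c[i]+[x0,y0]
print("dish top",onz(t,130+308/5,230+177/5,.015), onz(s,228,237,.0))
for u,v in[(456-0.0,205+207/6)]: 
    print("other",onz(t,415+250/6,v,.018))
for c in [(128,70),(412,106),(362,530),(62,497)]:
    print("trayc",onz(t,415+c[0]/6,205+c[1]/6,.018).round(4))
E
```

```text
ball [0.6374 0.1    0.1153] [ 0.43 -0.27] [-0.47  0.04]
deckFL [0.458  0.0795 0.025 ] [ 0.79 -0.54] [-0.96  0.1 ]
deckFR [ 0.4795 -0.1061  0.0235] [ 0.94 -0.51] [-1.12  0.09]
plateFL [0.7036 0.0597 0.2253] [ 0.74 -0.42] [-0.76  0.07]
plateFR [ 0.7129 -0.0341  0.232 ] [ 2.87 -1.4 ] [-2.94  0.24]
cwt [ 0.6607 -0.1033  0.1443] [ 0.35 -0.17] [-0.38  0.03]
yaw deck 0.11518296380862361 0.18680139388416492
yaw plate 0.09881789985211607 0.0943258707257293
dish top [0.54261446 0.33428185 0.015     ] [0.55566582 0.34079632 0.        ]
other [ 0.6059545  -0.35164947  0.018     ]
trayc [ 0.6667 -0.3011  0.018 ]
trayc [ 0.6501 -0.4246  0.018 ]
trayc [ 0.4659 -0.3934  0.018 ]
trayc [ 0.481  -0.2655  0.018 ]
```

```bash
cat >> h.py <<'E'
YAW=.113; O=np.array([.581,-.001,0])
def C(x,y,z): return O+R.from_euler('z',YAW).apply([x,y,z])
def pose(a,j):
    a=np.array(a,float);a/=np.linalg.norm(a);j=np.array(j,float);j-=a*(a@j);j/=np.linalg.norm(j)
    return R.from_matrix(np.c_[np.cross(a,j),a,j])
def cur():
    from rig import state
    s=state();q=s["orientation"];return s["ee_pos"],R.from_quat(q,scalar_first=True),s
def plan(p1,r1,p0=None,r0=None,n=None):
    """rows: straight line + slerp, tool frame"""
    if p0 is None: p0,r0,_=cur()
    p1=np.array(p1);rv=(r0.inv()*r1).as_rotvec()
    m=int(max(np.ceil(np.linalg.norm(p1-p0)/.045),np.ceil(np.linalg.norm(rv)/.14),1)); n=n or m
    for i in range(n):
        ra=r0*R.from_rotvec(rv*i/n); d=ra.inv().apply((p1-p0)/n)
        print([*d.round(4).tolist(),*(rv/n).round(4).tolist()])
E
python3 - <<'E'
from h import *
p,r,s=cur();print(r.as_matrix().round(3))
t=load("top0");s=load("scene0")
print(onz(s,228,237,.015), C(.1096,0,.1275))
def az(d): return np.array([np.cos(np.radians(d)),np.sin(np.radians(d)),0])
print(plan([.543,.335,.15],pose([0,0,-1],az(130))))
E
```

```text
[[ 0.937 -0.     0.348]
 [-0.348 -0.001  0.937]
 [-0.    -1.    -0.001]]
[0.54477774 0.33052711 0.015     ] [0.689901   0.01135846 0.1275    ]
[0.0392, 0.0033, -0.0197, 0.0001, -0.1054, -0.0]
[0.0369, 0.0033, -0.0237, 0.0001, -0.1054, -0.0]
[0.0342, 0.0033, -0.0274, 0.0001, -0.1054, -0.0]
[0.0312, 0.0033, -0.0309, 0.0001, -0.1054, -0.0]
[0.0278, 0.0033, -0.034, 0.0001, -0.1054, -0.0]
[0.024, 0.0033, -0.0367, 0.0001, -0.1054, -0.0]
[0.02, 0.0033, -0.039, 0.0001, -0.1054, -0.0]
[0.0158, 0.0033, -0.0409, 0.0001, -0.1054, -0.0]
[0.0114, 0.0033, -0.0424, 0.0001, -0.1054, -0.0]
[0.0069, 0.0033, -0.0433, 0.0001, -0.1054, -0.0]
None
```

```bash
python3 - <<'E'
from h import *
p,r,s=cur()
def az(d): return np.array([np.cos(np.radians(d)),np.sin(np.radians(d)),0])
r1=pose([0,0,-1],az(130))
plan([.244,.40,.18],r,n=7)
print();plan([.543,.333,.13],r1,[.244,.40,.18],r,n=10)
t=load("top0")
for q in[(108,330),(60,333),(112,125)]: print(onz(t,*q,.0),onz(t,*q,.3))
E
```

```text
[0.0128, 0.0004, -0.0343, 0.0, 0.0, 0.0]
[0.0128, 0.0004, -0.0343, 0.0, 0.0, 0.0]
[0.0128, 0.0004, -0.0343, 0.0, 0.0, 0.0]
[0.0128, 0.0004, -0.0343, 0.0, 0.0, 0.0]
[0.0128, 0.0004, -0.0343, 0.0, 0.0, 0.0]
[0.0128, 0.0004, -0.0343, 0.0, 0.0, 0.0]
[0.0128, 0.0004, -0.0343, 0.0, 0.0, 0.0]

[0.0304, 0.005, 0.0041, 0.0001, -0.1054, -0.0]
[0.0306, 0.005, 0.0009, 0.0001, -0.1054, -0.0]
[0.0306, 0.005, -0.0023, 0.0001, -0.1054, -0.0]
[0.0301, 0.005, -0.0055, 0.0001, -0.1054, -0.0]
[0.0294, 0.005, -0.0086, 0.0001, -0.1054, -0.0]
[0.0283, 0.005, -0.0117, 0.0001, -0.1054, -0.0]
[0.0269, 0.005, -0.0146, 0.0001, -0.1054, -0.0]
[0.0252, 0.005, -0.0174, 0.0001, -0.1054, -0.0]
[0.0233, 0.005, -0.0199, 0.0001, -0.1054, -0.0]
[0.0211, 0.005, -0.0223, 0.0001, -0.1054, -0.0]
[0.37823915 0.5488641  0.        ] [0.369847   0.44732933 0.3       ]
[0.37055852 0.67380903 0.        ] [0.36364191 0.54827079 0.3       ]
[0.93162433 0.56736163 0.        ] [0.81692003 0.46227325 0.3       ]
```

>>> {"name": "step_arm", "arguments": {"series": [[0.0128, 0, -0.0343, 0, 0, 0, 1], [0.0128, 0, -0.0343, 0, 0, 0, 1], [0.0128, 0, -0.0343, 0, 0, 0, 1], [0.0128, 0, -0.0343, 0, 0, 0, 1], [0.0128, 0, -0.0343, 0, 0, 0, 1], [0.0128, 0, -0.0343, 0, 0, 0, 1], [0.0128, 0, -0.0343, 0, 0, 0, 1], [0, 0, 0, 0, 0, 0, 1]]}}

```text
time_s: 0.95
ee_pos: [0.2435, 0.3964, 0.1825]
orientation: [-0.695, 0.696, -0.126, 0.125]
contact_force: [0.1, 0.7, -0.2]
finger_gap: 0.0909
```

>>> {"name": "step_arm", "arguments": {"series": [[0.0304, 0.005, 0.0041, 0, -0.1054, 0, 1], [0.0306, 0.005, 0.0009, 0, -0.1054, 0, 1], [0.0306, 0.005, -0.0023, 0, -0.1054, 0, 1], [0.0301, 0.005, -0.0055, 0, -0.1054, 0, 1], [0.0294, 0.005, -0.0086, 0, -0.1054, 0, 1], [0.0283, 0.005, -0.0117, 0, -0.1054, 0, 1], [0.0269, 0.005, -0.0146, 0, -0.1054, 0, 1], [0.0252, 0.005, -0.0174, 0, -0.1054, 0, 1], [0.0233, 0.005, -0.0199, 0, -0.1054, 0, 1], [0.0211, 0.005, -0.0223, 0, -0.1054, 0, 1], [0, 0, 0, 0, 0, 0, 1]]}}

```text
time_s: 2.05
ee_pos: [0.546, 0.3324, 0.1323]
orientation: [-0.664, 0.664, 0.243, -0.242]
contact_force: [-0.7, 0.2, 0.5]
finger_gap: 0.0913
```

```bash
python3 - <<'E'
from h import *
p,r,s=cur();print(p,s["joint_pos"].round(2),r.as_matrix().round(3))
grab("wrist","w1")
E
```

```text
[0.54599575 0.3323742  0.13227971] [ 0.51  0.35  1.88 -0.    0.91 -1.76] [[ 0.765  0.    -0.644]
 [ 0.644 -0.     0.765]
 [ 0.    -1.    -0.   ]]
```

View pics/w1.png

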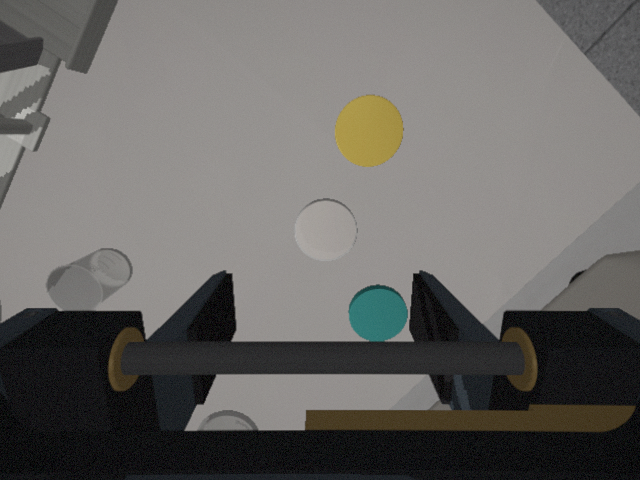

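The wrist view shows the white dish at (326,230), yellow at (369,131) and turquoise at (378,314).

```bash
python3 - <<'E'
from h import *
w=load("w1")
for q in[(326,229),(369,131),(378,313)]: print(onz(w,*q,.015).round(4))
t=load("top0");print(onz(t,156,253.2,.015),onz(t,201.6,300.2,.015))
p,r,s=cur();print("tool delta",r.inv().apply(onz(w,326,229,.015)-p))
E
```

```text
[0.545  0.3342 0.015 ]
[0.4565 0.3068 0.015 ]
[0.5772 0.4283 0.015 ]
[0.57493275 0.4278665  0.015     ] [0.45287753 0.30619948 0.015     ]
tool delta [0.00162076 0.11734981 0.00071083]
```

>>> {"name": "step_arm", "arguments": {"series": [[0.001, 0.035, 0.001, 0, 0, 0, 1], [0, 0.035, 0, 0, 0, 0, 1], [0, 0.035, 0, 0, 0, 0, 1], [0, 0.015, 0, 0, 0, 0, 1], [0, 0.008, 0, 0, 0, 0, 1], [0, 0, 0, 0, 0, 0, 1], [0, 0, 0, 0, 0, 0, 0.5], [0, 0, 0, 0, 0, 0, 0.5], [0, 0, 0, 0, 0, 0, 0.5], [0, 0, 0, 0, 0, 0, 0.5], [0, 0, 0, 0, 0, 0, 0.5], [0, 0, 0, 0, 0, 0, 0.5]], "squeeze": 10}}

```text
time_s: 3.3
ee_pos: [0.5433, 0.3343, 0.0051]
orientation: [0.664, -0.664, -0.242, 0.242]
contact_force: [0.1, 0.6, -0.2]
finger_gap: 0.0471
```

```bash
python3 - <<'E'
from h import *
p,r,s=cur();print(p,s["finger_gap"])
grab("wrist","w2");d=grab("scene","s2");crop(d,180,190,120,100,6,"s2c")
E
```

```text
[0.54333718 0.33427329 0.00513654] 0.04705342739542164
```

View pics/w2.png

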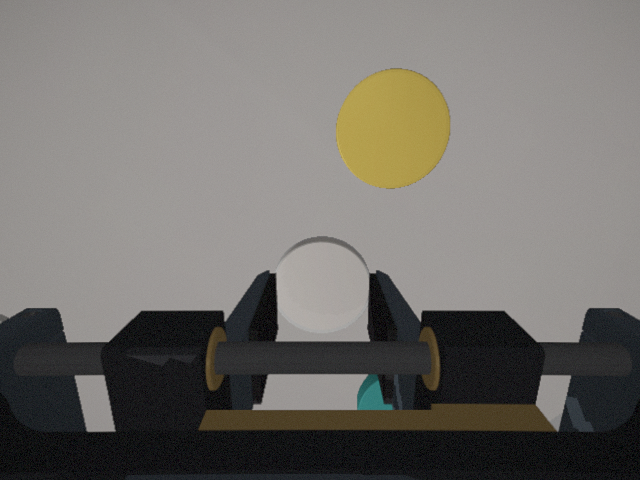

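View pics/s2c.png

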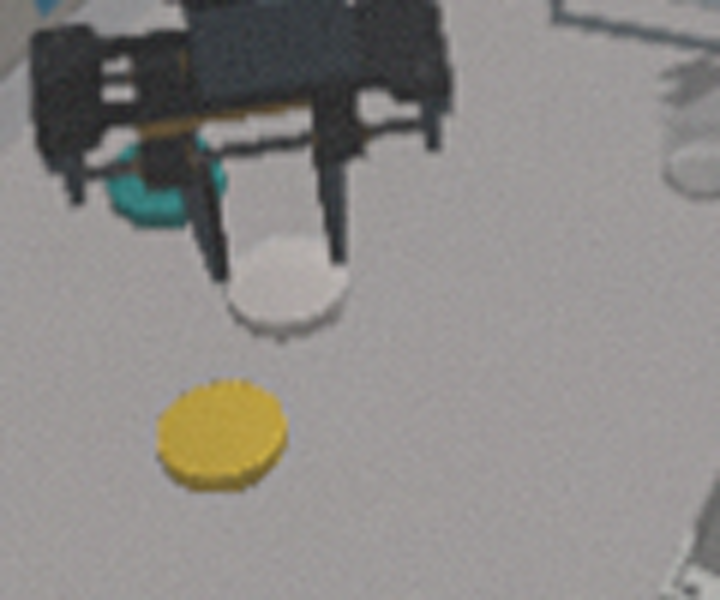

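```bash
python3 - <<'E'
from h import *
w=load("w2")
q=(322,288);p,r,s=cur()
P=onz(w,*q,.015);print(P,r.inv().apply(P-p))
for e in [(322,237),(322,334)]: print(onz(w,*e,.015))
# project TCP and grasp points
for d in [(0,0,0),(0,-.019,0),(0,0,.0235),(0,0,-.0235),(-.016,0,.0235),(.016,0,.0235)]: print(d,proj(w,p+r.apply(d)))
E
```

```text
[0.54642926 0.33492398 0.015     ] [ 0.00281    -0.00996293 -0.00153009]
[0.5228884  0.31520811 0.015     ]
[0.56950719 0.3542523  0.015     ]
(0, 0, 0) [[324.5500695 276.9798511]]
(0, -0.019, 0) [[324.74109755 289.9787695 ]]
(0, 0, 0.0235) [[363.49081331 276.96766964]]
(0, 0, -0.0235) [[285.61732948 277.00727158]]
(-0.016, 0, 0.0235) [[364.37005859 251.76727836]]
(0.016, 0, 0.0235) [[362.65581468 301.12427463]]
```

```bash
python3 - <<'E'
from h import *
p,r,s=cur();print(s["finger_gap"],s["contact_force"])
w=load("w2");d=load("s2")
im=cv2.imread("pics/w2.png");k=cv2.resize(d["frame"][190:290,180:300,::-1],None,fx=6,fy=6,interpolation=cv2.INTER_CUBIC)
g=.0235
for c,pts in [((0,0,255),[(0,0,0)]),((0,255,0),[(x,y,sz*g) for x in(-.016,.016) for y in(0,-.03) for sz in(-1,1)])]:
  for q in pts:
    P=p+r.apply(q);a=proj(w,P)[0];cv2.circle(im,(int(a[0]),int(a[1])),3,c,-1)
    a=(proj(d,P)[0]-[180,190])*6;cv2.circle(k,(int(a[0]),int(a[1])),3,c,-1)
cv2.imwrite("pics/w2a.png",im[180:450,150:500]);cv2.imwrite("pics/s2a.png",k)
E
```

```text
0.04573944799556012 [ 0.15523669 -0.04961689 -0.71319119]
```

View pics/w2a.png

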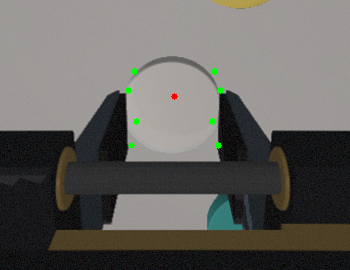

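View pics/s2a.png

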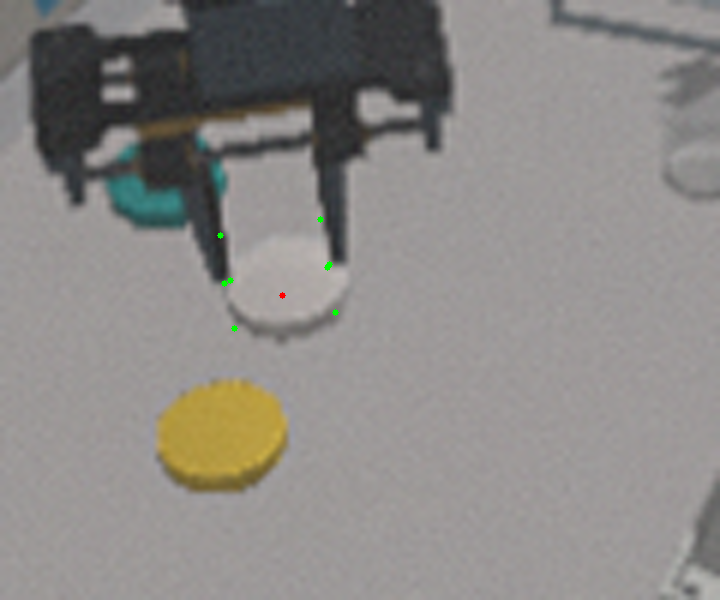

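```bash
python3 - <<'E'
from h import *
p,r,s=cur()
w=load("w2");d=load("s2")
for a,b in [((276,273),(236.7,233.7)),((370,273),(216.7,236.7)),((276,273),(216.7,236.7)),((370,273),(236.7,233.7))]:
    P=tri([(w,*a),(d,*b)]);print(P,r.inv().apply(P-p),proj(w,P)-a,proj(d,P)-b)
crop(w,200,230,240,200,3.3,"w2b")
E
```

```text
[0.5511948  0.30498847 0.03289278] [-0.01278337 -0.02785542 -0.02752436] [[-4.13068239  1.41922567]] [[-0.71267773  0.39696735]]
[0.51652974 0.3433341  0.03624594] [-0.01468779 -0.0312082   0.02413248] [[2.35707327 0.32351189]] [[0.44314152 0.00775314]]
[0.5111891  0.30972486 0.07561041] [-0.04038481 -0.07057206  0.00182073] [[ 54.42979071 -24.32646432]] [[ 7.18514024 -4.77673185]]
[0.522897   0.30944763 0.06230684] [-0.03159424 -0.0572688  -0.00591785] [[-58.5093471  -14.12442223]] [[-9.46187607 -1.04786028]]
```

View pics/w2b.png

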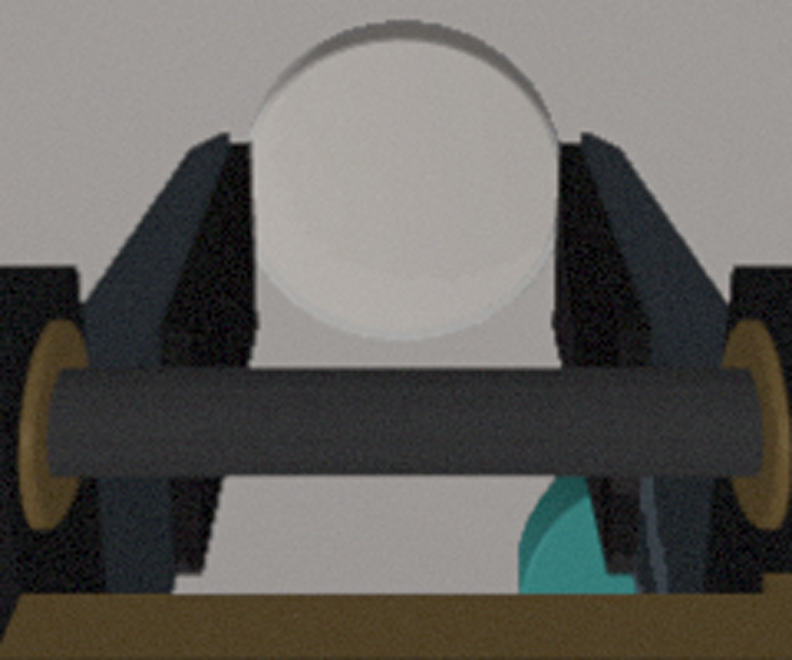

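The fingers closed freely to 46 mm. By triangulation their tips are at z≈0.034, above the dish, while the reported TCP says 0.005, so the true tips sit about 29 mm behind the stated TCP. I'll reopen and go lower in guarded steps.

>>> {"name": "step_arm", "arguments": {"series": [[0, 0, 0, 0, 0, 0, 1], [0, 0, 0, 0, 0, 0, 1], [0, 0, 0, 0, 0, 0, 1], [0, 0, 0, 0, 0, 0, 1], [0, 0.006, 0, 0, 0, 0, 1], [0, 0.006, 0, 0, 0, 0, 1], [0, 0.003, 0, 0, 0, 0, 1], [0, 0, 0, 0, 0, 0, 1]]}}

```text
time_s: 4.2
ee_pos: [0.5429, 0.334, -0.0108]
orientation: [-0.664, 0.665, 0.241, -0.242]
contact_force: [0.0, -0.0, -0.4]
finger_gap: 0.0913
```

```bash
python3 - <<'E'
from h import *
p,r,s=cur();print(p,s["contact_force"],s["finger_gap"])
w=grab("wrist","w3");d=grab("scene","s3");crop(d,180,190,120,100,6,"s3c")
E
```

```text
[ 0.54285972  0.33400128 -0.01078382] [ 0.0221234  -0.02451031 -0.38799724] 0.09132028549988488
```

View pics/s3c.png

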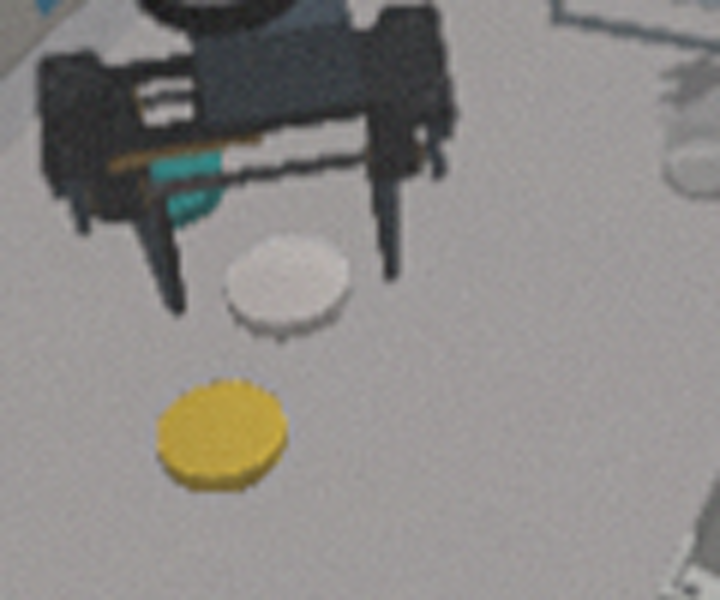

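View pics/w3.png

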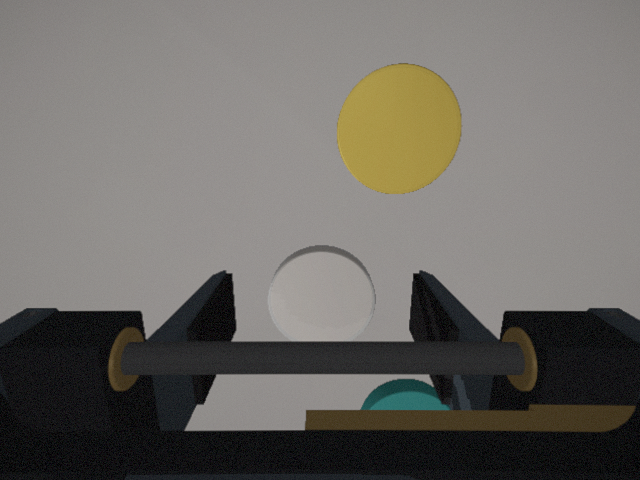

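```bash
python3 - <<'E'
from h import *
p,r,s=cur()
w=load("w3");d=load("s3")
for a,b in [((232,273),(245.3,236.2)),((412,273),(209.7,241.7))]:
    P=tri([(w,*a),(d,*b)]);print(P,r.inv().apply(P-p),proj(w,P)-a,proj(d,P)-b)
P=tri([(w,322,298),(d,180+288/6,190+277/6)]);print("dish",P,onz(w,322,298,.015))
E
```

```text
[0.5653482  0.2875717  0.01751781] [-0.01306347 -0.02763516 -0.04995872] [[-3.89544235  2.16038374]] [[-0.59732902  0.53007014]]
[0.5023524  0.35947419 0.02117725] [-0.01509835 -0.03129022  0.04561496] [[2.84670831 0.99313638]] [[0.52526531 0.13212493]]
dish [0.54567808 0.33265905 0.01598611] [0.54499788 0.33389864 0.015     ]
```

>>> {"name": "step_arm", "arguments": {"series": [[0.001, 0.005, 0, 0, 0, 0, 1], [0, 0.004, 0, 0, 0, 0, 1], [0, 0.003, 0, 0, 0, 0, 1], [0, 0.002, 0, 0, 0, 0, 1], [0, 0, 0, 0, 0, 0, 1]]}}

```text
time_s: 4.8
ee_pos: [0.5439, 0.3348, -0.0243]
orientation: [-0.664, 0.664, 0.242, -0.242]
contact_force: [0.9, 0.6, 0.6]
finger_gap: 0.0915
```

>>> {"name": "step_arm", "arguments": {"series": [[0, 0, 0, 0, 0, 0, 0.5], [0, 0, 0, 0, 0, 0, 0.5], [0, 0, 0, 0, 0, 0, 0.5], [0, 0, 0, 0, 0, 0, 0.5], [0, 0, 0, 0, 0, 0, 0.5]], "squeeze": 8}}

```text
time_s: 5.3
ee_pos: [0.5441, 0.3349, -0.0239]
orientation: [0.664, -0.664, -0.242, 0.242]
contact_force: [0.5, -0.4, -0.0]
finger_gap: 0.0575
```

```bash
python3 - <<'E'
from h import *
p,r,s=cur();print(p,s["contact_force"],s["finger_gap"])
w=grab("wrist","w4");d=grab("scene","s4");crop(d,180,190,120,100,6,"s4c")
E
```

```text
[ 0.54414536  0.33493727 -0.02386034] [ 0.46310604 -0.36223529 -0.04991048] 0.05747452127830832
```

View pics/s4c.png

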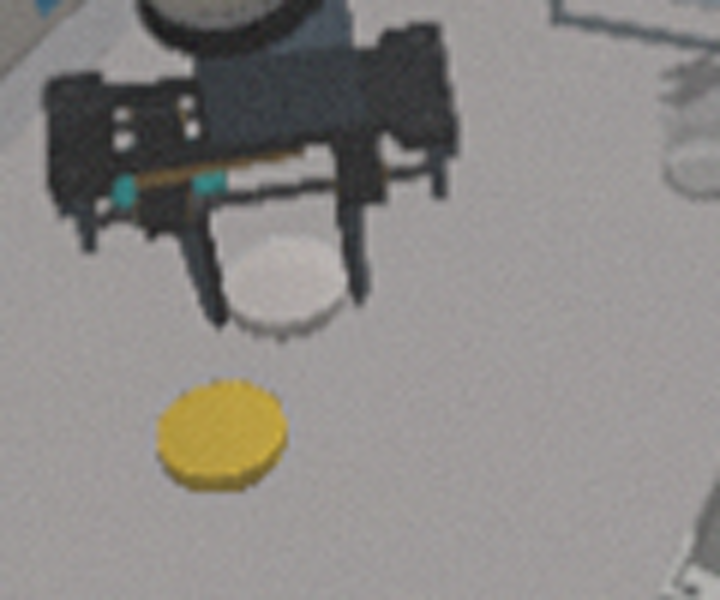

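View pics/w4.png

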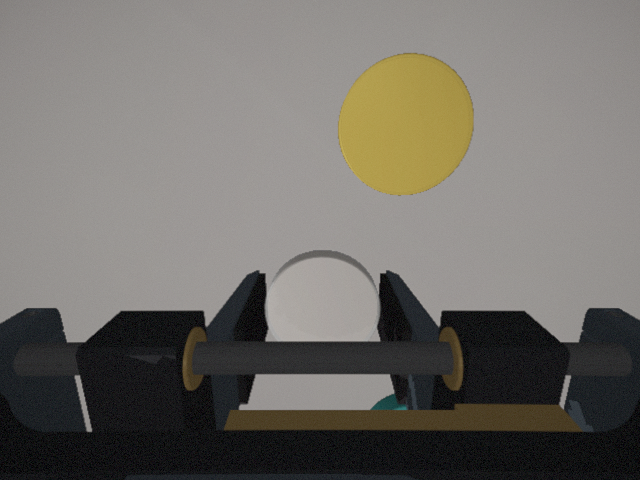

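```bash
cat >> h.py <<'E'
cy=np.array([-np.sin(YAW),np.cos(YAW),0]);cx=np.array([np.cos(YAW),np.sin(YAW),0]);Z=np.array([0,0,1.])
aS=cx*.5-Z*3**.5/2
LOAD=C(.1096,0,.1275)
E
python3 - <<'E'
from h import *
p,r,s=cur()
p1=p+[0,0,.25];r1=pose(aS,cy)
pa=LOAD-aS*.11+aS*.024
print(pa);plan(pa,r1,p1,r,n=13)
E
```

```text
[0.64717524 0.00650979 0.20197818]
[-0.0102, 0.0019, -0.0245, -0.0118, 0.044, -0.0391]
[-0.0092, 0.0018, -0.0249, -0.0118, 0.044, -0.0391]
[-0.0081, 0.0017, -0.0252, -0.0118, 0.044, -0.0391]
[-0.0071, 0.0017, -0.0255, -0.0118, 0.044, -0.0391]
[-0.006, 0.0018, -0.0258, -0.0118, 0.044, -0.0391]
[-0.0049, 0.0019, -0.026, -0.0118, 0.044, -0.0391]
[-0.0039, 0.002, -0.0262, -0.0118, 0.044, -0.0391]
[-0.0028, 0.0022, -0.0263, -0.0118, 0.044, -0.0391]
[-0.0017, 0.0024, -0.0264, -0.0118, 0.044, -0.0391]
[-0.0007, 0.0027, -0.0264, -0.0118, 0.044, -0.0391]
[0.0004, 0.003, -0.0264, -0.0118, 0.044, -0.0391]
[0.0014, 0.0033, -0.0263, -0.0118, 0.044, -0.0391]
[0.0024, 0.0037, -0.0262, -0.0118, 0.044, -0.0391]
```

>>> {"name": "step_arm", "arguments": {"series": [[0, -0.005, 0, 0, 0, 0, 0.5], [0, -0.015, 0, 0, 0, 0, 0.5], [0, -0.03, 0, 0, 0, 0, 0.5], [0, -0.04, 0, 0, 0, 0, 0.5], [0, -0.04, 0, 0, 0, 0, 0.5], [0, -0.04, 0, 0, 0, 0, 0.5], [0, -0.04, 0, 0, 0, 0, 0.5], [0, -0.03, 0, 0, 0, 0, 0.5], [0, -0.01, 0, 0, 0, 0, 0.5], [0, 0, 0, 0, 0, 0, 0.5]]}}

```text
time_s: 6.4
ee_pos: [0.5446, 0.3352, 0.2281]
orientation: [0.665, -0.664, -0.243, 0.241]
contact_force: [-0.0, -0.1, -0.2]
finger_gap: 0.0576
```

>>> {"name": "step_arm", "arguments": {"series": [[-0.0102, 0.0019, -0.0245, -0.0118, 0.044, -0.0391, 0.5], [-0.0092, 0.0018, -0.0249, -0.0118, 0.044, -0.0391, 0.5], [-0.0081, 0.0017, -0.0252, -0.0118, 0.044, -0.0391, 0.5], [-0.0071, 0.0017, -0.0255, -0.0118, 0.044, -0.0391, 0.5], [-0.006, 0.0018, -0.0258, -0.0118, 0.044, -0.0391, 0.5], [-0.0049, 0.0019, -0.026, -0.0118, 0.044, -0.0391, 0.5], [-0.0039, 0.002, -0.0262, -0.0118, 0.044, -0.0391, 0.5], [-0.0028, 0.0022, -0.0263, -0.0118, 0.044, -0.0391, 0.5], [-0.0017, 0.0024, -0.0264, -0.0118, 0.044, -0.0391, 0.5], [-0.0007, 0.0027, -0.0264, -0.0118, 0.044, -0.0391, 0.5], [0.0004, 0.003, -0.0264, -0.0118, 0.044, -0.0391, 0.5], [0.0014, 0.0033, -0.0263, -0.0118, 0.044, -0.0391, 0.5], [0.0024, 0.0037, -0.0262, -0.0118, 0.044, -0.0391, 0.5], [0, 0, 0, 0, 0, 0, 0.5]]}}

```text
time_s: 7.8
ee_pos: [0.6457, 0.0042, 0.1991]
orientation: [0.692, -0.672, -0.219, -0.145]
contact_force: [-0.3, 0.0, -0.5]
finger_gap: 0.0577
```

```bash
python3 - <<'E'
from h import *
p,r,s=cur();print(p,s["contact_force"],s["finger_gap"],s["joint_pos"].round(2));print((r.inv()*pose(aS,cy)).as_rotvec())
w=grab("wrist","w5");d=grab("scene","s5");t=grab("top","t5")
for im,n,(x,y,W,H,f) in [(d,"s5",(270,120,150,160,4)),(t,"t5",(260,130,120,150,4)),(w,"w5",(0,0,640,480,1))]:
    k=cv2.resize(im["frame"][y:y+H,x:x+W,::-1],None,fx=f,fy=f,interpolation=cv2.INTER_CUBIC)
    P=[LOAD,C(.1256,0,.2175),C(.1256,.045,.2175),C(.1256,-.045,.2175),C(.062,.06,.1),C(.062,-.06,.1),C(.161,.06,.157),C(.161,-.06,.157),C(-.112,.092,.024),C(-.112,-.092,.024)]
    for q in proj(im,np.array(P)): q=(q-[x,y])*f;cv2.circle(k,(int(q[0]),int(q[1])),3,(0,0,255),-1)
    for q in proj(im,p+r.apply([(0,-.024,0),(0,-.029,.0288),(0,-.029,-.0288)])): q=(q-[x,y])*f;cv2.circle(k,(int(q[0]),int(q[1])),3,(0,255,0),-1)
    cv2.imwrite(f"pics/{n}c.png",k)
E
```

```text
[0.64566019 0.00418352 0.19911174] [-0.29196505  0.00346824 -0.52284846] 0.05768700305229365 [-0.07  0.09  2.15  0.23  0.4  -1.94]
[ 0.00148148 -0.00383719 -0.00261212]
```

View pics/s5c.png

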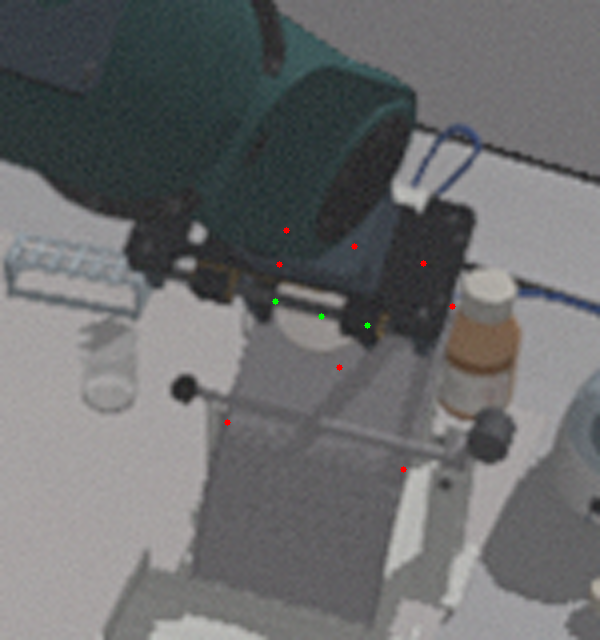

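View pics/t5c.png

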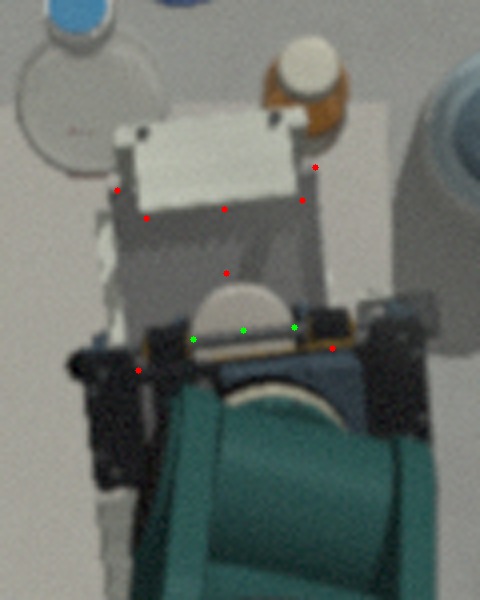

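View pics/w5c.png

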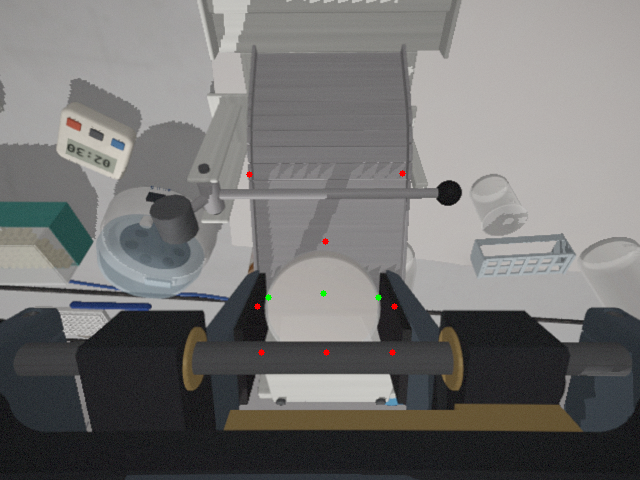

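```bash
python3 - <<'E'
from h import *
p,r,s=cur()
th=np.linspace(0,2*np.pi,60)
circ=np.c_[np.cos(th)*.029,0*th,np.sin(th)*.029]
for n,(x,y,W,H,f) in [("s5",(320,170,70,50,9)),("t5",(290,180,70,60,9)),("w5",(220,220,210,150,3.5))]:
    im=load(n)
    k=cv2.resize(im["frame"][y:y+H,x:x+W,::-1],None,fx=f,fy=f,interpolation=cv2.INTER_CUBIC)
    for off,c in [((r.apply((0,-.039,0))),(0,255,0)),(Z*.024-r.apply((0,.015,0)),(0,0,255))]:
        q=((proj(im,p+off+r.apply(circ))-[x,y])*f).astype(np.int32);cv2.polylines(k,[q],True,c,1)
    cv2.imwrite(f"pics/{n}e.png",k)
E
```

```text
(no output)
```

View pics/s5e.png

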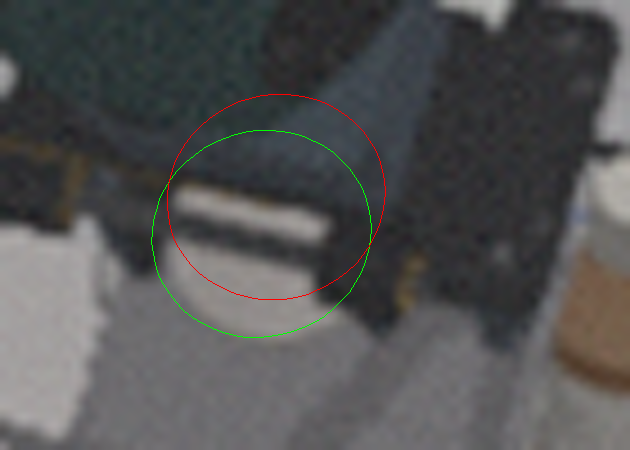

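View pics/t5e.png

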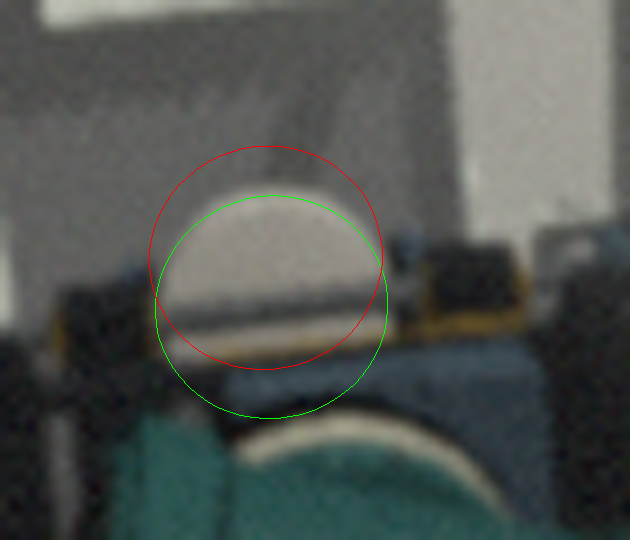

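View pics/w5e.png

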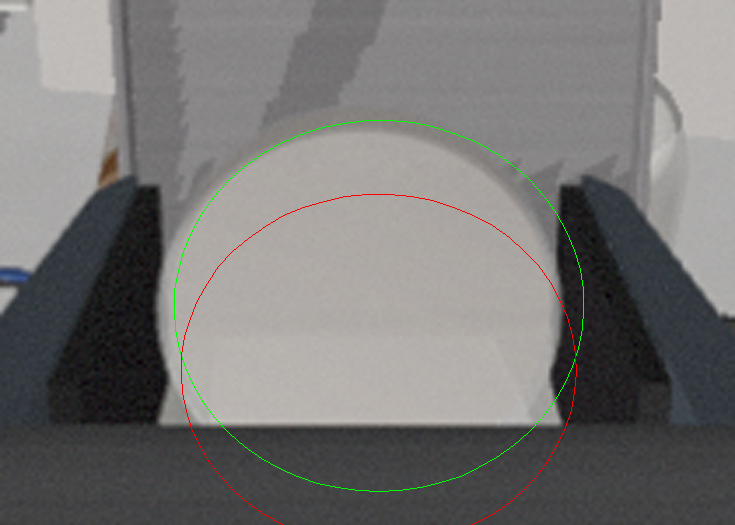

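```bash
python3 - <<'E'
from h import *
p,r,s=cur()
print(r.inv().apply(LOAD+aS*.024-p))
E
```

```text
[ 0.00152167  0.1092994  -0.00015611]
```

>>> {"name": "step_arm", "arguments": {"series": [[0.0015, 0.025, 0, 0.0015, -0.0038, -0.0026, 0.5], [0, 0.03, 0, 0, 0, 0, 0.5], [0, 0.025, 0, 0, 0, 0, 0.5], [0, 0.015, 0, 0, 0, 0, 0.5], [0, 0.006, 0, 0, 0, 0, 0.5], [0, 0, 0, 0, 0, 0, 0.5]]}}

```text
time_s: 8.55
ee_pos: [0.7008, 0.0103, 0.127]
orientation: [0.697, -0.67, -0.216, -0.134]
contact_force: [-0.6, -0.3, 0.6]
finger_gap: 0.0577
```

```bash
python3 - <<'E'
from h import *
p,r,s=cur();print(s["contact_force"],s["finger_gap"],r.inv().apply(LOAD+aS*.024-p))
w=grab("wrist","w6");d=grab("scene","s6");crop(d,280,130,130,120,6,"s6c")
E
```

```text
[-0.62719374 -0.31570375  0.57152806] 0.05770861633677543 [-0.00862959  0.01841695  0.00207306]
```

View pics/s6c.png

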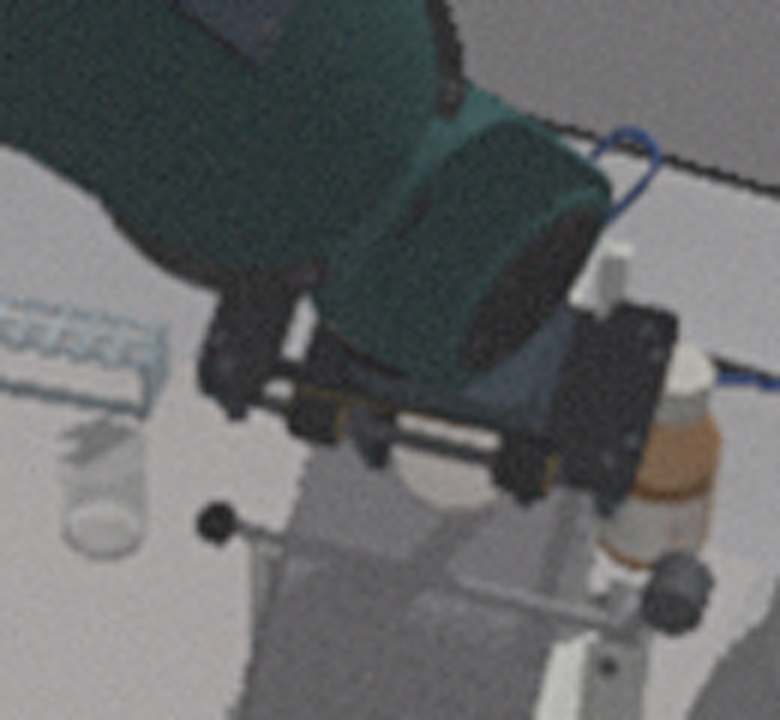

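View pics/w6.png

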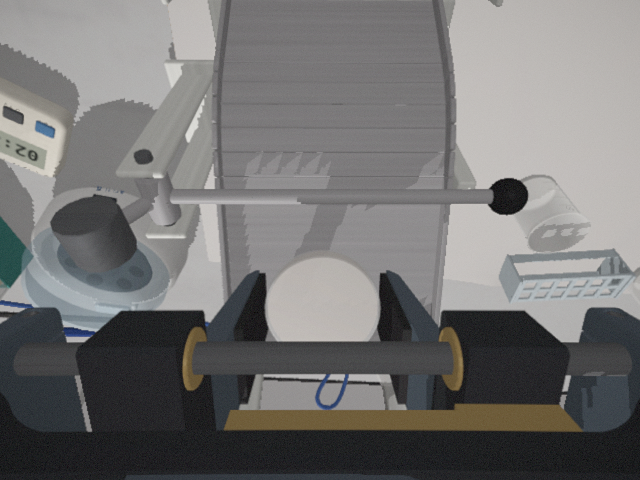

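```bash
python3 - <<'E'
from h import *
p,r,s=cur();print(p,s["joint_pos"].round(3),s["qd"].round(3));print((r.inv()*pose(aS,cy)).as_rotvec())
E
```

```text
[0.70060417 0.01012409 0.12771636] [-0.059  0.291  2.063  0.317  0.307 -2.029] [-0.003 -0.008  0.004  0.001 -0.001 -0.001]
[-0.01167817  0.00384097 -0.02026956]
```

Joint 5 is at its lower limit (0.31), so an exact 30° tilt can't be reached. I'll use about 26°, which still clears the plate, and the dish will settle flat on release.

```bash
python3 - <<'E'
from h import *
th=np.radians(26);a=cx*np.sin(th)-Z*np.cos(th)
print("rot then move");plan(LOAD-aS*.012+a*.024,pose(a,cy),n=4)
E
```

```text
rot then move
[-0.0027, 0.0018, 0.0006, -0.0029, 0.0011, 0.0124]
[-0.0027, 0.0018, 0.0006, -0.0029, 0.0011, 0.0124]
[-0.0026, 0.0018, 0.0006, -0.0029, 0.0011, 0.0124]
[-0.0026, 0.0019, 0.0006, -0.0029, 0.0011, 0.0124]
```

>>> {"name": "step_arm", "arguments": {"series": [[-0.0027, 0.0018, 0.0006, -0.0029, 0.0011, 0.0124, 0.5], [-0.0027, 0.0018, 0.0006, -0.0029, 0.0011, 0.0124, 0.5], [-0.0026, 0.0018, 0.0006, -0.0029, 0.0011, 0.0124, 0.5], [-0.0026, 0.0019, 0.0006, -0.0029, 0.0011, 0.0124, 0.5], [0, 0, 0, 0, 0, 0, 0.5]]}}

```text
time_s: 9.15
ee_pos: [0.6943, 0.0119, 0.1155]
orientation: [0.697, -0.679, -0.197, -0.12]
contact_force: [0.4, 0.3, -0.6]
finger_gap: 0.0579
```

```bash
python3 - <<'E'
from h import *
p,r,s=cur();print(p,s["joint_pos"].round(3),s["contact_force"]);print((r.inv()*pose(aS,cy)).as_rotvec())
a=r.apply([0,1,0]);e=LOAD-(p-a*.024);print(r.inv().apply(e))
for th in (26,25):
  th=np.radians(th);a=cx*np.sin(th)-Z*np.cos(th)
  plan(LOAD-aS*.003+a*.024,pose(a,cy),n=3)
E
```

```text
[0.6943462  0.01185681 0.11552648] [-0.046  0.309  2.051  0.209  0.341 -1.911] [ 0.3590271   0.32275796 -0.57536414]
[ 5.09701108e-05 -2.47367870e-04 -7.11928182e-02]
[1.21094917e-03 1.12757347e-02 5.83727051e-06]
[0.0003, 0.0028, 0.0, 0.0, -0.0001, -0.0005]
[0.0003, 0.0028, 0.0, 0.0, -0.0001, -0.0005]
[0.0003, 0.0028, 0.0, 0.0, -0.0001, -0.0005]
[0.0002, 0.0028, 0.0, 0.0, -0.0001, 0.0054]
[0.0002, 0.0028, 0.0, 0.0, -0.0001, 0.0054]
[0.0002, 0.0028, 0.0, 0.0, -0.0001, 0.0054]
```

j5 is now 0.341, inside its range. Going down in small steps while checking the force.

>>> {"name": "step_arm", "arguments": {"series": [[0.0003, 0.0025, 0, 0, 0, 0, 0.5], [0.0003, 0.0025, 0, 0, 0, 0, 0.5], [0.0003, 0.002, 0, 0, 0, 0, 0.5], [0, 0.001, 0, 0, 0, 0, 0.5], [0, 0, 0, 0, 0, 0, 0.5]]}}

```text
time_s: 9.65
ee_pos: [0.6987, 0.0122, 0.1086]
orientation: [0.697, -0.679, -0.197, -0.12]
contact_force: [-0.1, -0.1, -0.4]
finger_gap: 0.0574
```

```bash
python3 - <<'E'
from h import *
p,r,s=cur();print(p,s["joint_pos"].round(3),s["contact_force"])
a=r.apply([0,1,0]);e=LOAD-(p-a*.024);print(r.inv().apply(e))
w=grab("wrist","w7");d=grab("scene","s7");crop(d,280,130,130,120,6,"s7c")
E
```

```text
[0.69868023 0.01216175 0.10859069] [-0.046  0.326  2.044  0.214  0.331 -1.916] [-0.1071932  -0.08339644 -0.42822712]
[0.00034554 0.00314034 0.00019279]
```

View pics/s7c.png

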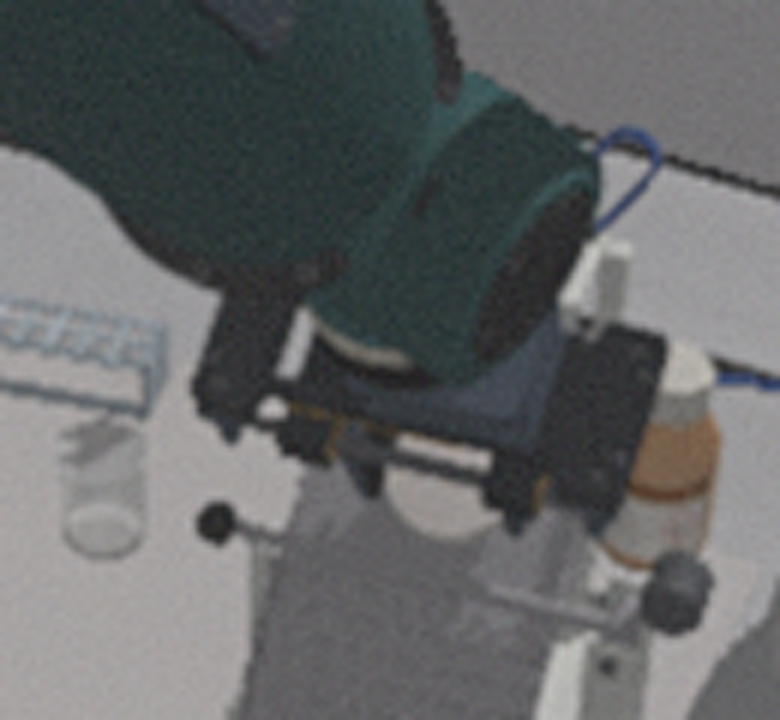

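View pics/w7.png

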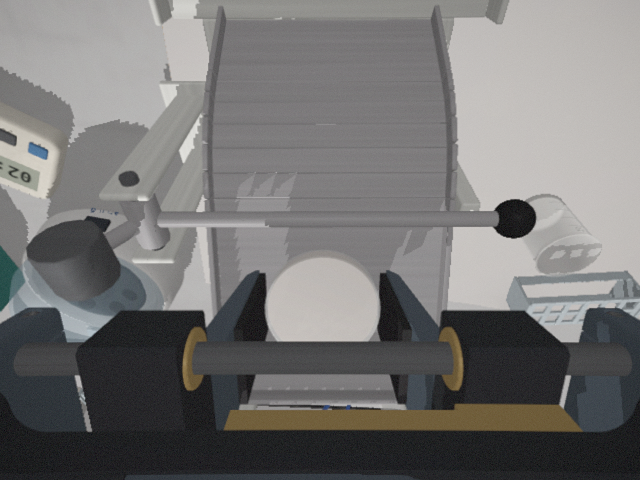

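>>> {"name": "step_arm", "arguments": {"series": [[0, 0.001, 0, 0, 0, 0, 0.5], [0, 0.001, 0, 0, 0, 0, 0.5], [0, 0, 0, 0, 0, 0, 0.5]]}}

```text
time_s: 10.05
ee_pos: [0.6996, 0.0123, 0.1069]
orientation: [0.697, -0.679, -0.197, -0.12]
contact_force: [-0.0, 1.2, -0.6]
finger_gap: 0.0576
```

>>> {"name": "step_arm", "arguments": {"series": [[0, 0, 0, 0, 0, 0, 0.7], [0, 0, 0, 0, 0, 0, 0.76], [0, 0, 0, 0, 0, 0, 0.76], [0, 0, 0, 0, 0, 0, 0.76], [0, 0, 0, 0, 0, 0, 0.76]]}}

```text
time_s: 10.55
ee_pos: [0.6996, 0.0123, 0.1071]
orientation: [0.697, -0.679, -0.197, -0.12]
contact_force: [0.1, -0.1, 1.1]
finger_gap: 0.0693
```

```bash
python3 - <<'E'
from h import *
p,r,s=cur();print(p,s["finger_gap"],s["contact_force"])
w=grab("wrist","w8")
E
```

```text
[0.69960601 0.01226636 0.10706156] 0.06929562422070551 [ 0.07311969 -0.06595931  1.13495169]
```

View pics/w8.png

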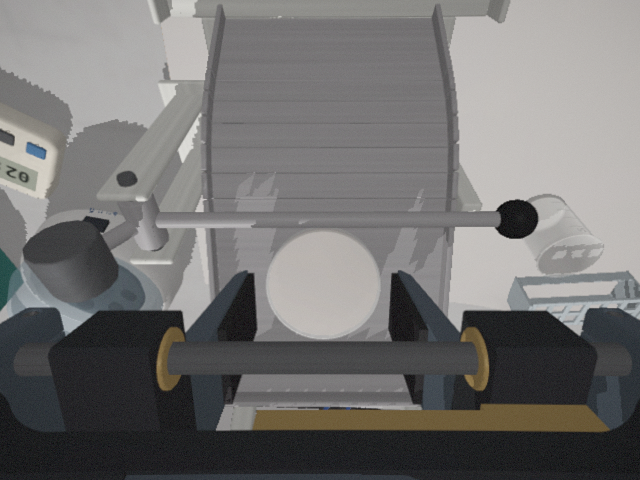

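Released: w8 shows the dish at (323,284), flat behind the gate bar (row 219), with the ball at (516,219). I'll retract and go to the ball.

```bash
cat >> h.py <<'E'
BALL=np.array([.6374,.1000,.1153])
def tilt(deg): 
    th=np.radians(deg);return cx*np.sin(th)-Z*np.cos(th)
E
python3 - <<'E'
from h import *
t=load("top0");s0=load("scene0");w=load("w8")
for o in ([(t,280,221.1),(s0,316,216.9)],[(w,516,219),(s0,316,216.9)],[(w,516,219),(s0,316,216.9),(t,280,221.1)]):
    b=tri(o);print(b, R.from_euler('z',-YAW).apply(b-O))
p,r,s=cur();a=r.apply([0,1,0]);p1=p-a*.15
at=tilt(20);r2=pose(at,cx);tgt=BALL+cy*.004+at*.041
print(p1);plan(tgt-at*.08,r2,p1,r,n=13)
E
```

```text
[0.63753893 0.10002283 0.11499547] [0.06756964 0.09400322 0.11499547]
[0.63852033 0.09921551 0.11511098] [0.06845375 0.09309039 0.11511098]
[0.63804087 0.09987446 0.11493954] [0.06805165 0.0937992  0.11493954]
[0.63436538 0.00488665 0.24191345]
[-0.003, 0.0062, 0.0075, -0.0063, 0.1207, 0.0063]
[-0.0039, 0.0062, 0.0072, -0.0063, 0.1207, 0.0063]
[-0.0047, 0.0062, 0.0067, -0.0063, 0.1207, 0.0063]
[-0.0054, 0.0062, 0.0061, -0.0063, 0.1207, 0.0063]
[-0.0061, 0.0062, 0.0055, -0.0063, 0.1207, 0.0063]
[-0.0066, 0.0062, 0.0048, -0.0063, 0.1207, 0.0063]
[-0.0071, 0.0062, 0.004, -0.0063, 0.1207, 0.0063]
[-0.0075, 0.0062, 0.0031, -0.0063, 0.1207, 0.0063]
[-0.0078, 0.0063, 0.0022, -0.0063, 0.1207, 0.0063]
[-0.008, 0.0063, 0.0013, -0.0063, 0.1207, 0.0063]
[-0.008, 0.0063, 0.0004, -0.0063, 0.1207, 0.0063]
[-0.008, 0.0064, -0.0005, -0.0063, 0.1207, 0.0063]
[-0.0078, 0.0065, -0.0015, -0.0063, 0.1207, 0.0063]
```

>>> {"name": "step_arm", "arguments": {"series": [[0, -0.02, 0, 0, 0, 0, 0.76], [0, -0.035, 0, 0, 0, 0, 0.76], [0, -0.035, 0, 0, 0, 0, 0.76], [0, -0.035, 0, 0, 0, 0, 0.76], [0, -0.025, 0, 0, 0, 0, 0.76], [0, 0, 0, 0, 0, 0, 0.76]]}}

```text
time_s: 11.2
ee_pos: [0.635, 0.0047, 0.2456]
orientation: [0.696, -0.679, -0.199, -0.122]
contact_force: [0.2, -0.1, -0.1]
finger_gap: 0.0692
```

>>> {"name": "step_arm", "arguments": {"series": [[-0.003, 0.006, 0.0075, -0.0063, 0.1207, 0.0063, 0.65], [-0.0039, 0.006, 0.0072, -0.0063, 0.1207, 0.0063, 0.65], [-0.0047, 0.006, 0.0067, -0.0063, 0.1207, 0.0063, 0.65], [-0.0054, 0.006, 0.0061, -0.0063, 0.1207, 0.0063, 0.65], [-0.0061, 0.006, 0.0055, -0.0063, 0.1207, 0.0063, 0.65], [-0.0066, 0.006, 0.0048, -0.0063, 0.1207, 0.0063, 0.65], [-0.0071, 0.006, 0.004, -0.0063, 0.1207, 0.0063, 0.65], [-0.0075, 0.006, 0.0031, -0.0063, 0.1207, 0.0063, 0.65], [-0.0078, 0.006, 0.0022, -0.0063, 0.1207, 0.0063, 0.65], [-0.008, 0.006, 0.0013, -0.0063, 0.1207, 0.0063, 0.65], [-0.008, 0.006, 0.0004, -0.0063, 0.1207, 0.0063, 0.65], [-0.008, 0.006, -0.0005, -0.0063, 0.1207, 0.0063, 0.65], [-0.0078, 0.006, -0.0015, -0.0063, 0.1207, 0.0063, 0.65], [0, 0, 0, 0, 0, 0, 0.65]]}}

```text
time_s: 12.6
ee_pos: [0.6216, 0.1028, 0.1531]
orientation: [0.61, -0.428, 0.383, -0.545]
contact_force: [-0.1, 0.5, 0.0]
finger_gap: 0.0591
```

```bash
python3 - <<'E'
from h import *
p,r,s=cur();print(p,s["joint_pos"].round(3),s["contact_force"],s["finger_gap"])
w=grab("wrist","w9")
print((r.inv()*pose(tilt(20),cx)).as_rotvec());print("ball in tool",r.inv().apply(BALL-p))
im=cv2.imread("pics/w9.png")
for q in proj(w,np.array([BALL,p+r.apply([0,-.041,0])])): cv2.circle(im,(int(q[0]),int(q[1])),3,(0,0,255),-1)
cv2.imwrite("pics/w9a.png",im)
E
```

```text
[0.62164329 0.1028401  0.15310919] [ 0.129  0.177  2.104 -0.01   0.514  0.026] [-0.10289714  0.51553577  0.0251082 ] 0.05909373476621692
[ 0.00276923 -0.00163683 -0.00041886]
ball in tool [0.00461326 0.04076804 0.00160004]
```

View pics/w9a.png

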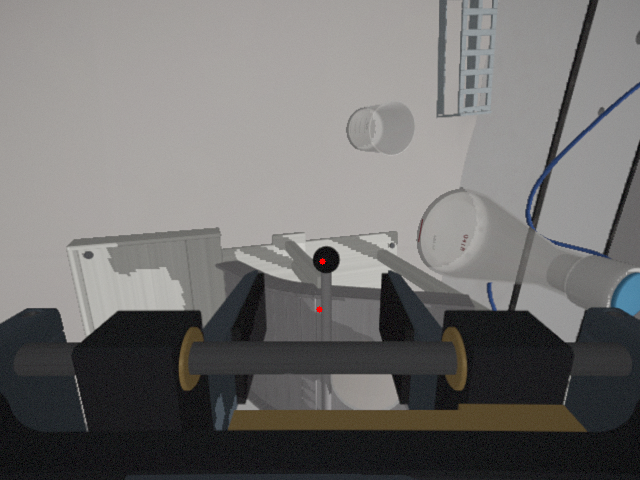

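>>> {"name": "step_arm", "arguments": {"series": [[0, 0.025, 0.0025, 0, 0, 0, 0.65], [0, 0.03, 0, 0, 0, 0, 0.65], [0, 0.018, 0, 0, 0, 0, 0.65], [0, 0.008, 0, 0, 0, 0, 0.65], [0, 0, 0, 0, 0, 0, 0.65]]}}

```text
time_s: 13.15
ee_pos: [0.6518, 0.1054, 0.0788]
orientation: [0.611, -0.429, 0.382, -0.545]
contact_force: [0.9, -0.3, -0.1]
finger_gap: 0.0591
```

```bash
python3 - <<'E'
from h import *
p,r,s=cur();print(p,s["joint_pos"].round(3),s["contact_force"],s["finger_gap"])
w=grab("wrist","w10");d=grab("scene","s10");crop(d,270,120,150,150,5,"s10c")
print("ball in tool",r.inv().apply(BALL-p))
E
```

```text
[0.65180854 0.10544657 0.07884826] [ 0.127  0.342  2.067 -0.013  0.386  0.024] [ 0.93270241 -0.29195427 -0.05287667] 0.05913532337249433
ball in tool [ 0.00378987 -0.0393567  -0.0016394 ]
```

View pics/w10.png

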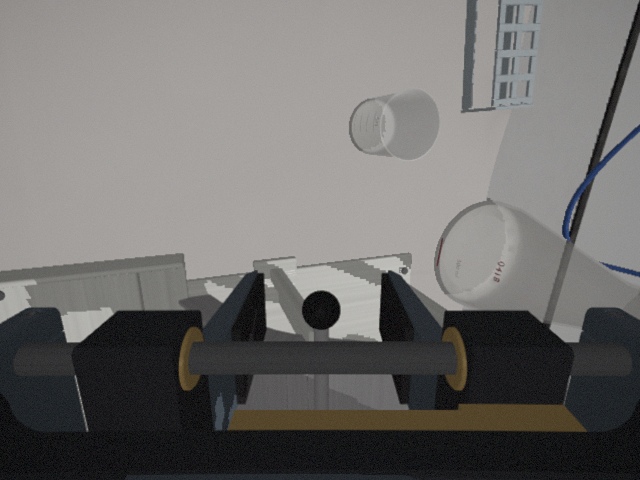

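View pics/s10c.png

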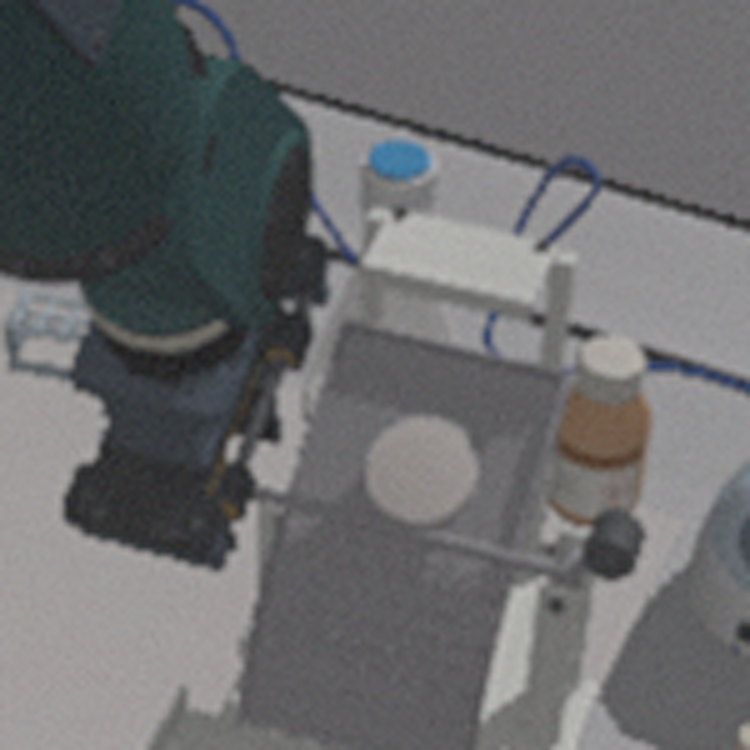

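The ball is at (321,309), centred between the fingers, and the dish rests against the bar. Pinching now.

>>> {"name": "step_arm", "arguments": {"series": [[0, 0, 0, 0, 0, 0, 0.1], [0, 0, 0, 0, 0, 0, 0.1], [0, 0, 0, 0, 0, 0, 0.1], [0, 0, 0, 0, 0, 0, 0.1], [0, 0, 0, 0, 0, 0, 0.1], [0, 0, 0, 0, 0, 0, 0.1]], "squeeze": 6}}

```text
time_s: 13.85
ee_pos: [0.651, 0.1056, 0.0792]
orientation: [0.61, -0.429, 0.383, -0.545]
contact_force: [-5.1, -0.5, 3.0]
finger_gap: 0.0189
```

```bash
python3 - <<'E'
from h import *
p,r,s=cur();print(p,s["contact_force"],s["finger_gap"])
L=.184;prev=0
for th in np.arange(.1,1.01,.1):
    d=lambda t: cy*L*(np.cos(t)-1)+Z*L*np.sin(t)
    print(round(th,2),r.inv().apply(d(th)-d(prev)).round(4).tolist());prev=th
E
```

```text
[0.6509897  0.1056131  0.07920169] [-5.06001903 -0.45700403  3.03310716] 0.018902647234542578
0.1 [0.0009, -0.0173, 0.0062]
0.2 [0.0027, -0.0171, 0.0062]
0.3 [0.0045, -0.0168, 0.0061]
0.4 [0.0063, -0.0163, 0.0059]
0.5 [0.008, -0.0156, 0.0056]
0.6 [0.0096, -0.0147, 0.0053]
0.7 [0.0111, -0.0138, 0.005]
0.8 [0.0125, -0.0127, 0.0046]
0.9 [0.0138, -0.0114, 0.0041]
1.0 [0.015, -0.0101, 0.0036]
```

>>> {"name": "step_arm", "arguments": {"series": [[0.0004, -0.0086, 0.0031, 0, 0, 0, 0.1], [0.0005, -0.0087, 0.0031, 0, 0, 0, 0.1], [0.0027, -0.0171, 0.0062, 0, 0, 0, 0.1], [0.0045, -0.0168, 0.0061, 0, 0, 0, 0.1], [0.0063, -0.0163, 0.0059, 0, 0, 0, 0.1]]}}

```text
time_s: 14.35
ee_pos: [0.6527, 0.0912, 0.1524]
orientation: [0.611, -0.428, 0.383, -0.545]
contact_force: [-2.7, -5.2, -1.7]
finger_gap: 0.0192
```

```bash
python3 - <<'E'
from h import *
p,r,s=cur();print(p,s["contact_force"],s["finger_gap"])
d=grab("scene","s11");crop(d,250,120,170,200,3.6,"s11c")
E
```

```text
[0.65274348 0.09119654 0.15239135] [-2.7301621  -5.18389775 -1.72892604] 0.019175127273108956
```

View pics/s11c.png

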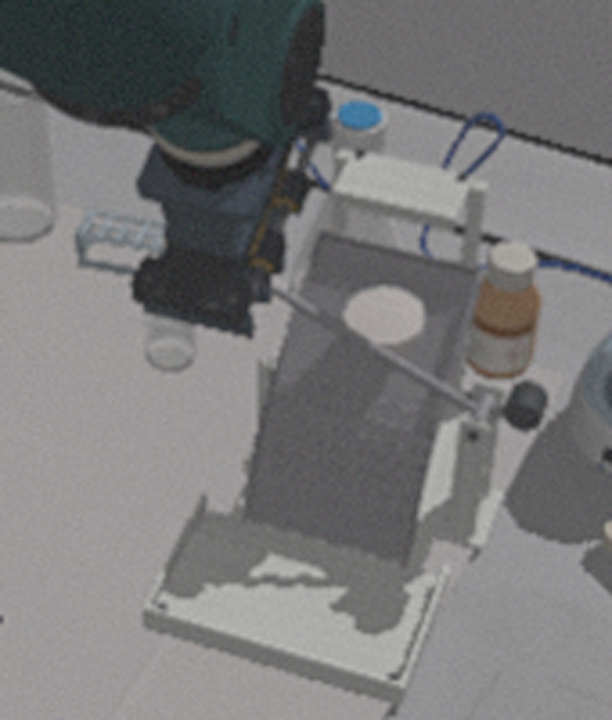

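>>> {"name": "step_arm", "arguments": {"series": [[0, 0, 0, 0, 0, 0, 0.1], [0, 0, 0, 0, 0, 0, 0.1]]}}

```text
time_s: 14.6
ee_pos: [0.6529, 0.0913, 0.1522]
orientation: [0.611, -0.428, 0.383, -0.545]
contact_force: [-5.8, 0.9, 1.3]
finger_gap: 0.0193
```

```bash
python3 - <<'E'
from h import *
p,r,s=cur();print(p,s["contact_force"],s["finger_gap"])
d=grab("scene","s12");crop(d,320,170,80,80,7,"s12c");w=grab("wrist","w12")
E
```

```text
[0.65287864 0.09133039 0.15215629] [-5.77337864  0.88521369  1.26617836] 0.01927649321546663
```

View pics/s12c.png

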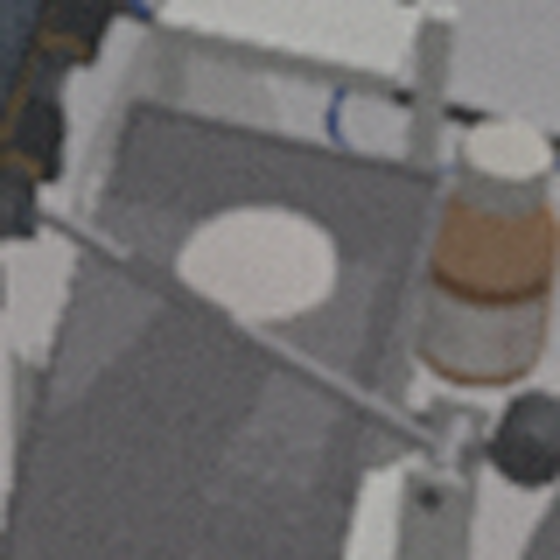

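View pics/w12.png

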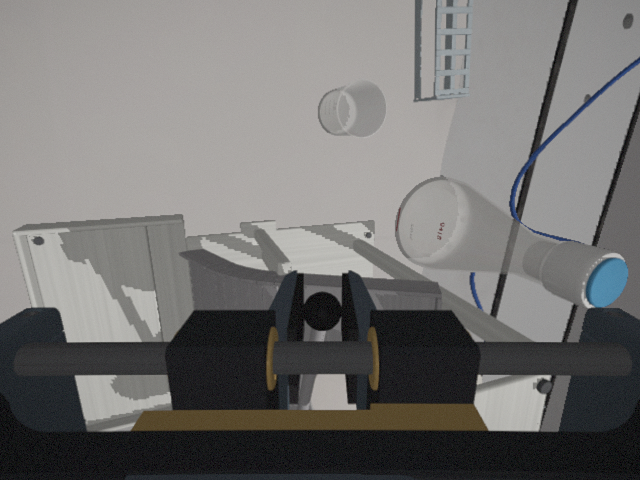

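```bash
python3 - <<'E'
from h import *
d=grab("top","t12");crop(d,270,140,110,110,6,"t12c")
E
```

```text
(no output)
```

View pics/t12c.png

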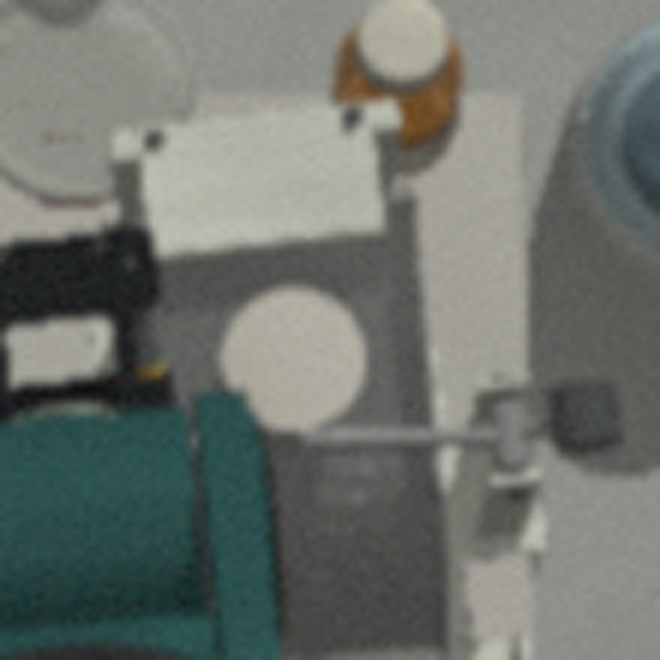

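The dish looks round in top (about 146×146 px, at crop (293,359)), so it is level. Its front edge has ridden up on the rising bar instead of staying on the slope. Before the balance point I'll lower the arm slowly and see whether it settles back.

>>> {"name": "step_arm", "arguments": {"series": [[-0.003, 0.008, -0.003, 0, 0, 0, 0.1], [-0.003, 0.008, -0.003, 0, 0, 0, 0.1], [-0.0022, 0.0084, -0.003, 0, 0, 0, 0.1], [-0.0022, 0.0084, -0.003, 0, 0, 0, 0.1], [-0.0013, 0.0085, -0.0031, 0, 0, 0, 0.1], [-0.0013, 0.0085, -0.0031, 0, 0, 0, 0.1]]}}

```text
time_s: 15.35
ee_pos: [0.6514, 0.1044, 0.0985]
orientation: [0.611, -0.428, 0.383, -0.545]
contact_force: [-4.4, -0.5, 0.1]
finger_gap: 0.0189
```

```bash
python3 - <<'E'
from h import *
p,r,s=cur();print(p,s["contact_force"],s["finger_gap"])
d=grab("scene","s13");crop(d,300,160,100,100,6,"s13c");d=grab("top","t13");crop(d,270,140,110,110,5,"t13c")
E
```

```text
[0.65137203 0.10440759 0.09847077] [-4.37000681 -0.45605006  0.08113114] 0.01893758014789341
```

View pics/s13c.png

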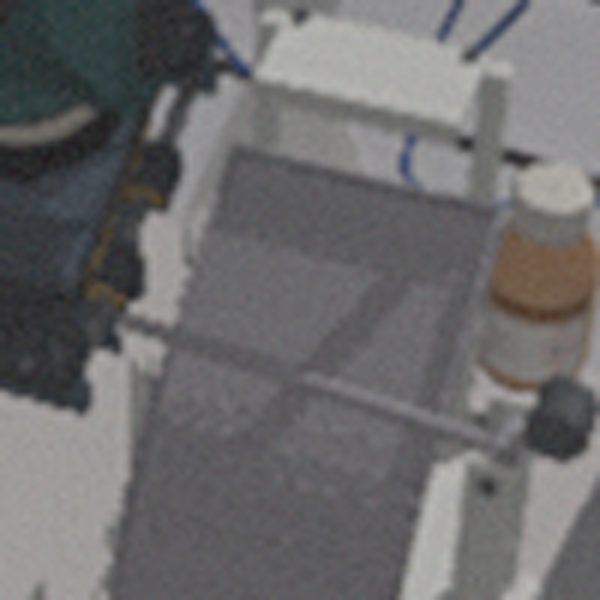

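View pics/t13c.png

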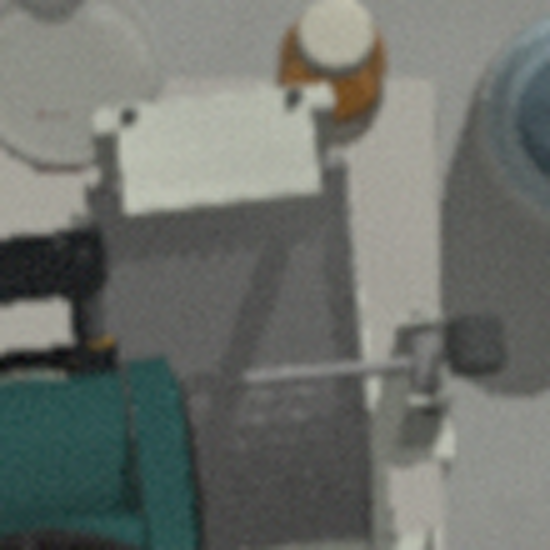

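```bash
python3 - <<'E'
from h import *
d=load("s13");crop(d,240,150,180,180,4,"s13d");d=load("t13");crop(d,220,140,180,220,3,"t13d")
E
```

```text
(no output)
```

View pics/s13d.png

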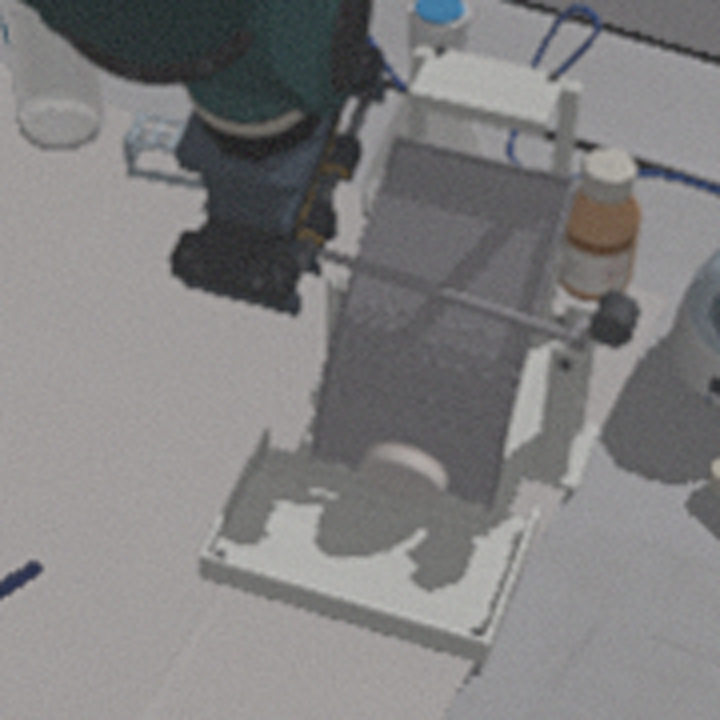

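View pics/t13d.png

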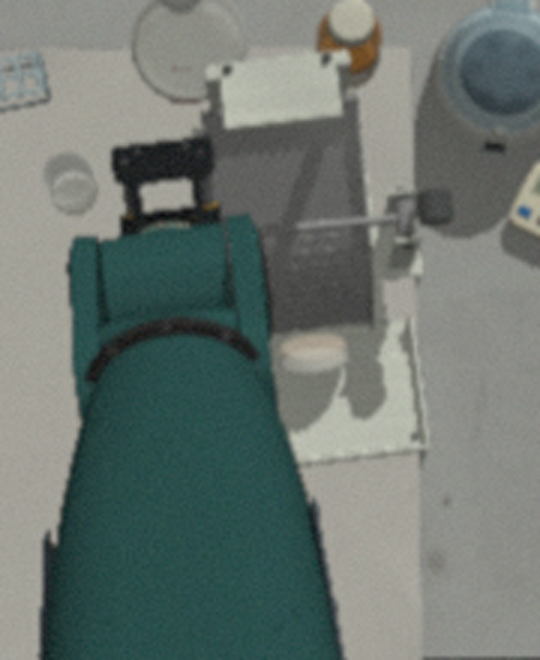

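The dish slid under the raised bar while I waited. It now stands on edge in the groove, part-way through its turn (scene (341,266)). I'll lift the gate past balance now.

>>> {"name": "step_arm", "arguments": {"series": [[0.0027, -0.0171, 0.0062, 0, 0, 0, 0.1], [0.0045, -0.0168, 0.0061, 0, 0, 0, 0.1], [0.0063, -0.0163, 0.0059, 0, 0, 0, 0.1], [0.008, -0.0156, 0.0056, 0, 0, 0, 0.1], [0.0096, -0.0147, 0.0053, 0, 0, 0, 0.1], [0.0111, -0.0138, 0.005, 0, 0, 0, 0.1], [0.0125, -0.0127, 0.0046, 0, 0, 0, 0.1], [0.0138, -0.0114, 0.0041, 0, 0, 0, 0.1], [0, 0, 0, 0, 0, 0, 0.1]]}}

```text
time_s: 16.35
ee_pos: [0.6596, 0.0344, 0.2263]
orientation: [0.611, -0.428, 0.382, -0.546]
contact_force: [-7.2, 2.4, 3.4]
finger_gap: 0.0191
```

```bash
python3 - <<'E'
from h import *
p,r,s=cur();print(p,s["contact_force"],s["finger_gap"])
d=grab("scene","s14");crop(d,240,120,180,200,3.7,"s14d")
E
```

```text
[0.6596201  0.03435529 0.22625709] [-7.24257514  2.36924961  3.42947241] 0.019116223819405802
```

View pics/s14d.png

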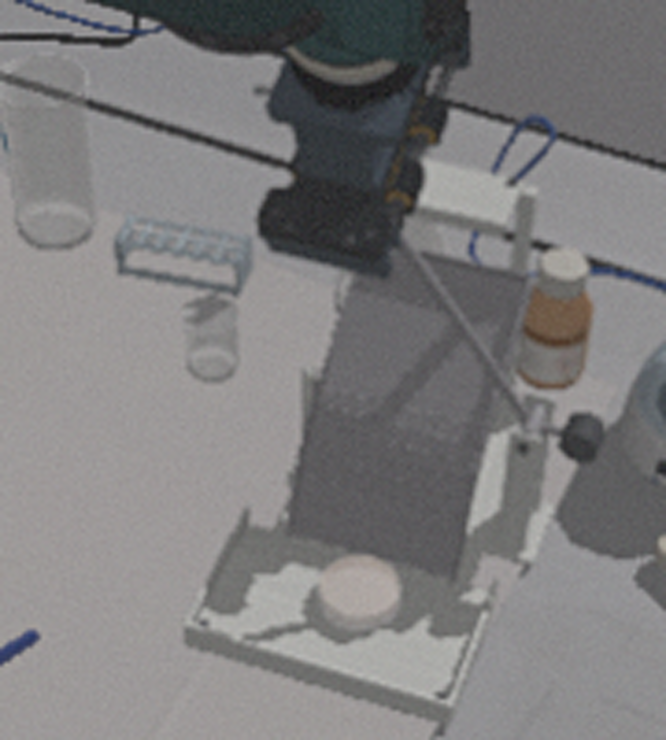

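>>> {"name": "step_arm", "arguments": {"series": [[0, 0, 0, 0, 0, 0, 0.6], [0, 0, 0, 0, 0, 0, 0.6], [0, 0, 0, 0, 0, 0, 0.6], [0, 0, 0, 0, 0, 0, 0.6], [0, 0, 0, 0, 0, 0, 0.6], [0, 0, 0, 0, 0, 0, 0.6]]}}

```text
time_s: 17.0
ee_pos: [0.6596, 0.0363, 0.2244]
orientation: [0.611, -0.428, 0.382, -0.546]
contact_force: [0.1, 0.0, -0.4]
finger_gap: 0.0548
```

```bash
python3 - <<'E'
from h import *
p,r,s=cur();print(p,s["contact_force"],s["finger_gap"])
d=grab("scene","s15");crop(d,240,120,180,200,3.7,"s15d")
E
```

```text
[0.65958896 0.03629431 0.2244063 ] [ 0.10265946  0.03951352 -0.37821655] 0.05479706357400385
```

View pics/s15d.png

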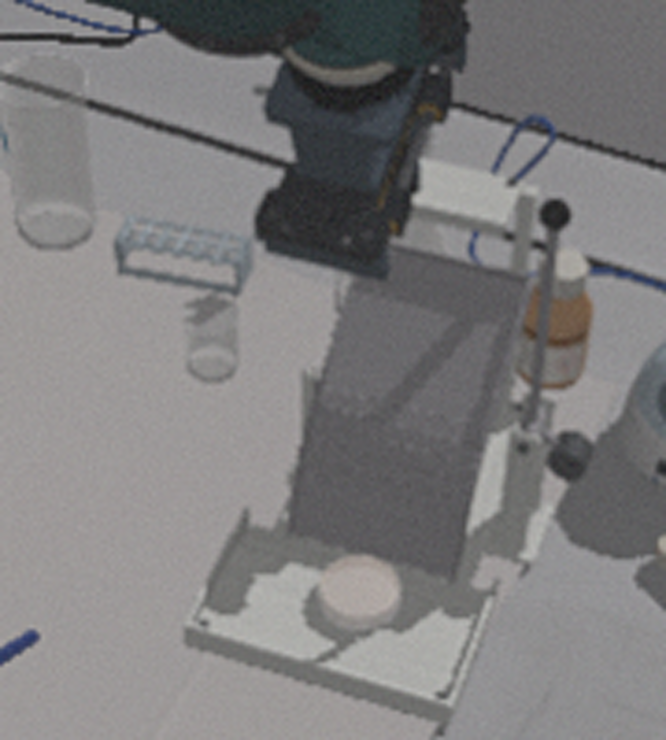

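The gate stands upright by itself (ball at scene (389,178)) and the dish lies on the deck at scene (337,278). Next I back off and measure the dish.

```bash
python3 - <<'E'
from h import *
d=load("s15")
D=onz(d,337,277.5,.029);print(D,R.from_euler('z',-YAW).apply(D-O))
p,r,s=cur();a=r.apply([0,1,0]);p1=p-a*.05
print(p1)
plan([D[0],D[1],.16],pose([0,0,-1],cy),p1,r,n=13)
E
```

```text
[ 0.54358446 -0.01026011  0.029     ] [-0.03822108 -0.00498209  0.029     ]
[0.6425905  0.03431875 0.271424  ]
[0.0026, 0.0053, -0.0104, -0.0211, -0.1195, 0.021]
[0.0014, 0.0055, -0.0105, -0.0211, -0.1195, 0.021]
[0.0003, 0.0057, -0.0105, -0.0211, -0.1195, 0.021]
[-0.0009, 0.0059, -0.0104, -0.0211, -0.1195, 0.021]
[-0.0019, 0.0062, -0.0101, -0.0211, -0.1195, 0.021]
[-0.003, 0.0064, -0.0096, -0.0211, -0.1195, 0.021]
[-0.004, 0.0067, -0.0091, -0.0211, -0.1195, 0.021]
[-0.0049, 0.007, -0.0084, -0.0211, -0.1195, 0.021]
[-0.0057, 0.0073, -0.0076, -0.0211, -0.1195, 0.021]
[-0.0064, 0.0076, -0.0067, -0.0211, -0.1195, 0.021]
[-0.007, 0.0078, -0.0058, -0.0211, -0.1195, 0.021]
[-0.0074, 0.0081, -0.0047, -0.0211, -0.1195, 0.021]
[-0.0078, 0.0083, -0.0037, -0.0211, -0.1195, 0.021]
```

```bash
python3 - <<'E'
from h import *
p,r,s=cur();a=r.apply([0,1,0]);p1=p-a*.05
p2=np.array([.53,.02,.22]);plan(p2,r,p1,r,n=4);print()
plan([.5436,-.0103,.13],pose([0,0,-1],cy),p2,r,n=13)
E
```

```text
[0.0004, 0.0024, -0.0311, 0.0, 0.0, 0.0]
[0.0004, 0.0024, -0.0311, 0.0, 0.0, 0.0]
[0.0004, 0.0024, -0.0311, 0.0, 0.0, 0.0]
[0.0004, 0.0024, -0.0311, 0.0, 0.0, 0.0]

[0.0024, 0.0068, -0.0016, -0.0211, -0.1195, 0.021]
[0.0024, 0.0068, -0.0018, -0.0211, -0.1195, 0.021]
[0.0023, 0.0067, -0.0019, -0.0211, -0.1195, 0.021]
[0.0022, 0.0067, -0.002, -0.0211, -0.1195, 0.021]
[0.0021, 0.0067, -0.0022, -0.0211, -0.1195, 0.021]
[0.002, 0.0067, -0.0023, -0.0211, -0.1195, 0.021]
[0.0018, 0.0068, -0.0023, -0.0211, -0.1195, 0.021]
[0.0017, 0.0068, -0.0024, -0.0211, -0.1195, 0.021]
[0.0015, 0.0068, -0.0025, -0.0211, -0.1195, 0.021]
[0.0014, 0.0068, -0.0025, -0.0211, -0.1195, 0.021]
[0.0012, 0.0068, -0.0025, -0.0211, -0.1195, 0.021]
[0.0011, 0.0069, -0.0025, -0.0211, -0.1195, 0.021]
[0.0009, 0.0069, -0.0025, -0.0211, -0.1195, 0.021]
```

>>> {"name": "step_arm", "arguments": {"series": [[0, -0.02, 0, 0, 0, 0, 0.6], [0, -0.03, 0, 0, 0, 0, 0.6], [0.0004, 0.0024, -0.0311, 0, 0, 0, 0.6], [0.0004, 0.0024, -0.0311, 0, 0, 0, 0.6], [0.0004, 0.0024, -0.0311, 0, 0, 0, 0.6], [0.0004, 0.0024, -0.0311, 0, 0, 0, 0.6], [0, 0, 0, 0, 0, 0, 0.9]]}}

```text
time_s: 17.75
ee_pos: [0.5262, 0.0198, 0.2178]
orientation: [0.61, -0.429, 0.383, -0.545]
contact_force: [1.0, 0.3, 1.1]
finger_gap: 0.0603
```

>>> {"name": "step_arm", "arguments": {"series": [[0.0024, 0.0068, -0.0016, -0.0211, -0.1195, 0.021, 0.9], [0.0024, 0.0068, -0.0018, -0.0211, -0.1195, 0.021, 0.9], [0.0023, 0.0067, -0.0019, -0.0211, -0.1195, 0.021, 0.9], [0.0022, 0.0067, -0.002, -0.0211, -0.1195, 0.021, 0.9], [0.0021, 0.0067, -0.0022, -0.0211, -0.1195, 0.021, 0.9], [0.002, 0.0067, -0.0023, -0.0211, -0.1195, 0.021, 0.9], [0.0018, 0.0068, -0.0023, -0.0211, -0.1195, 0.021, 0.9], [0.0017, 0.0068, -0.0024, -0.0211, -0.1195, 0.021, 0.9], [0.0015, 0.0068, -0.0025, -0.0211, -0.1195, 0.021, 0.9], [0.0014, 0.0068, -0.0025, -0.0211, -0.1195, 0.021, 0.9], [0.0012, 0.0068, -0.0025, -0.0211, -0.1195, 0.021, 0.9], [0.0011, 0.0069, -0.0025, -0.0211, -0.1195, 0.021, 0.9], [0.0009, 0.0069, -0.0025, -0.0211, -0.1195, 0.021, 0.9], [0, 0, 0, 0, 0, 0, 0.9]]}}

```text
time_s: 19.15
ee_pos: [0.5441, -0.0102, 0.1293]
orientation: [-0.706, 0.706, 0.04, -0.041]
contact_force: [0.6, 0.1, -0.4]
finger_gap: 0.082
```

```bash
python3 - <<'E'
from h import *
p,r,s=cur();print(p,s["joint_pos"].round(2),s["finger_gap"]);print((r.inv()*pose([0,0,-1],cy)).as_rotvec())
grab("wrist","w16")
E
```

```text
[ 0.54408291 -0.01023886  0.12933812] [-0.06  0.21  2.08 -0.    0.86 -1.75] 0.08202016655786869
[ 0.00099578  0.00201201 -0.00087771]
```

View pics/w16.png

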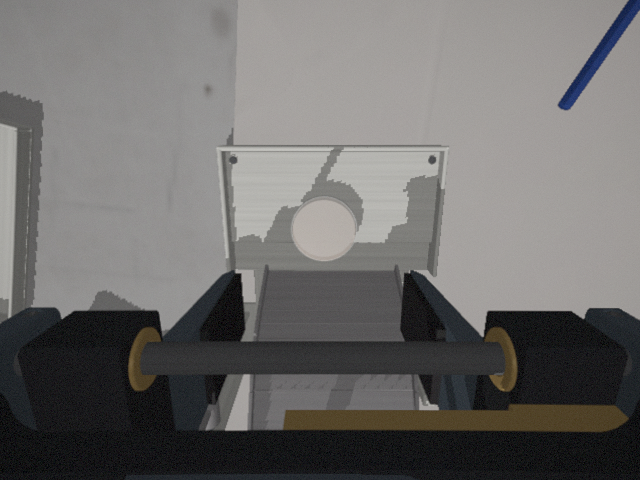

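```bash
python3 - <<'E'
from h import *
w=load("w16");p,r,s=cur()
D=onz(w,323.5,228.5,.029);print(D,r.inv().apply(D-p),R.from_euler('z',-YAW).apply(D-O))
crop(w,270,180,110,100,6,"w16c")
E
```

```text
[ 0.5401803  -0.01046359  0.029     ] [-0.00378696  0.10072043  0.00014931] [-0.04162648 -0.00480042  0.029     ]
```

View pics/w16c.png

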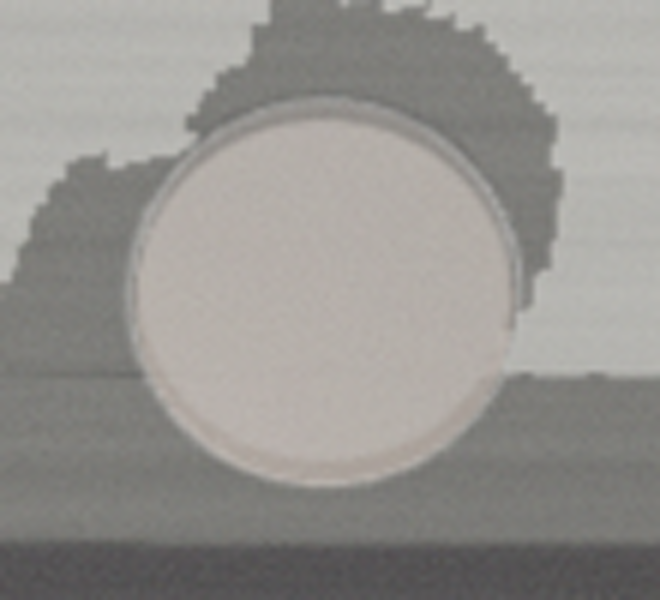

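The face now up is pinkish, not the plain white that was up before, and it matches the other dish, so it has turned. Descending to grip it.

>>> {"name": "step_arm", "arguments": {"series": [[-0.0035, 0.03, 0, 0, 0, 0, 0.9], [0, 0.04, 0, 0, 0, 0, 0.9], [0, 0.035, 0, 0, 0, 0, 0.9], [0, 0.018, 0, 0, 0, 0, 0.9], [0, 0.009, 0, 0, 0, 0, 0.9], [0, 0.005, 0, 0, 0, 0, 0.9], [0, 0, 0, 0, 0, 0, 0.9]]}}

```text
time_s: 19.9
ee_pos: [0.5403, -0.011, -0.0067]
orientation: [-0.706, 0.706, 0.04, -0.039]
contact_force: [-0.1, -0.3, 0.1]
finger_gap: 0.0817
```

>>> {"name": "step_arm", "arguments": {"series": [[0, 0, 0, 0, 0, 0, 0.5], [0, 0, 0, 0, 0, 0, 0.5], [0, 0, 0, 0, 0, 0, 0.5], [0, 0, 0, 0, 0, 0, 0.5], [0, 0, 0, 0, 0, 0, 0.5]], "squeeze": 8}}

```text
time_s: 20.4
ee_pos: [0.5403, -0.011, -0.0066]
orientation: [-0.706, 0.706, 0.04, -0.039]
contact_force: [-1.3, 0.1, 6.6]
finger_gap: 0.0574
```

```bash
python3 - <<'E'
from h import *
p,r,s=cur();print(p,s["finger_gap"],s["contact_force"])
grab("wrist","w17")
tx=np.array([.984,-.178,0]);tx/=np.linalg.norm(tx);ty=np.array([-tx[1],tx[0],0])
tc=np.array([.5659,-.3462,0]);tg=tc-tx*.046
print(tg)
p1=p+[0,0,.13]
print("path");plan([*tg[:2],.10],pose([0,0,-1],ty),p1,r,n=12)
E
```

```text
[ 0.54032542 -0.01096516 -0.00663296] 0.05743402812302672 [-1.29636078  0.09883008  6.63815726]
[ 0.52063464 -0.33801175  0.        ]
path
[-0.0047, 0.002, -0.0269, 0.0001, 0.0243, 0.0001]
[-0.004, 0.002, -0.027, 0.0001, 0.0243, 0.0001]
[-0.0034, 0.002, -0.0271, 0.0001, 0.0243, 0.0001]
[-0.0027, 0.002, -0.0272, 0.0001, 0.0243, 0.0001]
[-0.0021, 0.002, -0.0272, 0.0001, 0.0243, 0.0001]
[-0.0014, 0.002, -0.0273, 0.0001, 0.0243, 0.0001]
[-0.0007, 0.002, -0.0273, 0.0001, 0.0243, 0.0001]
[-0.0001, 0.002, -0.0273, 0.0001, 0.0243, 0.0001]
[0.0006, 0.002, -0.0273, 0.0001, 0.0243, 0.0001]
[0.0013, 0.002, -0.0273, 0.0001, 0.0243, 0.0001]
[0.0019, 0.002, -0.0272, 0.0001, 0.0243, 0.0001]
[0.0026, 0.0019, -0.0272, 0.0001, 0.0243, 0.0001]
```

View pics/w17.png

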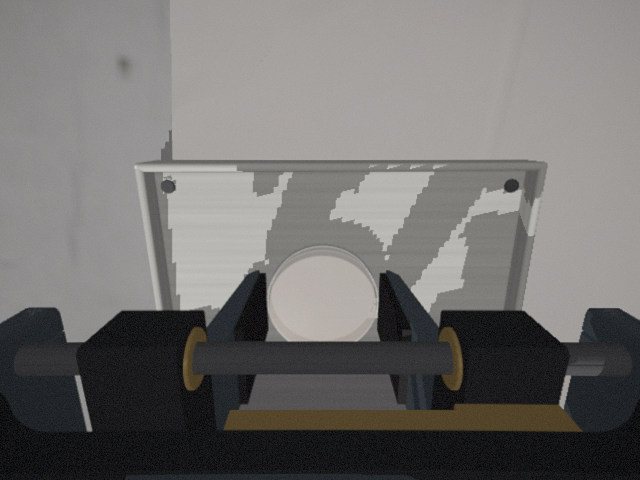

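>>> {"name": "step_arm", "arguments": {"series": [[0, -0.005, 0, 0, 0, 0, 0.5], [0, -0.015, 0, 0, 0, 0, 0.5], [0, -0.03, 0, 0, 0, 0, 0.5], [0, -0.04, 0, 0, 0, 0, 0.5], [0, -0.03, 0, 0, 0, 0, 0.5], [0, -0.01, 0, 0, 0, 0, 0.5], [0, 0, 0, 0, 0, 0, 0.5]]}}

```text
time_s: 21.15
ee_pos: [0.5408, -0.0109, 0.1248]
orientation: [-0.706, 0.706, 0.041, -0.039]
contact_force: [-0.2, 0.8, -0.7]
finger_gap: 0.0575
```

>>> {"name": "step_arm", "arguments": {"series": [[-0.0047, 0.002, -0.0269, 0, 0.0243, 0, 0.5], [-0.004, 0.002, -0.027, 0, 0.0243, 0, 0.5], [-0.0034, 0.002, -0.0271, 0, 0.0243, 0, 0.5], [-0.0027, 0.002, -0.0272, 0, 0.0243, 0, 0.5], [-0.0021, 0.002, -0.0272, 0, 0.0243, 0, 0.5], [-0.0014, 0.002, -0.0273, 0, 0.0243, 0, 0.5], [-0.0007, 0.002, -0.0273, 0, 0.0243, 0, 0.5], [0, 0.002, -0.0273, 0, 0.0243, 0, 0.5], [0.0006, 0.002, -0.0273, 0, 0.0243, 0, 0.5], [0.0013, 0.002, -0.0273, 0, 0.0243, 0, 0.5], [0.0019, 0.002, -0.0272, 0, 0.0243, 0, 0.5], [0.0026, 0.002, -0.0272, 0, 0.0243, 0, 0.5], [0, 0, 0, 0, 0, 0, 0.5]]}}

```text
time_s: 22.45
ee_pos: [0.5194, -0.3399, 0.0973]
orientation: [0.704, -0.704, 0.065, -0.064]
contact_force: [-0.3, -0.6, -0.1]
finger_gap: 0.0572
```

```bash
python3 - <<'E'
from h import *
p,r,s=cur();print(p,s["finger_gap"],s["contact_force"],s["joint_pos"].round(2))
grab("wrist","w18")
E
```

```text
[ 0.51936328 -0.33991055  0.09730079] 0.05717632324841409 [-0.28111809 -0.64779456 -0.12235709] [-0.62  0.37  1.93 -0.    0.84 -2.01]
```

View pics/w18.png

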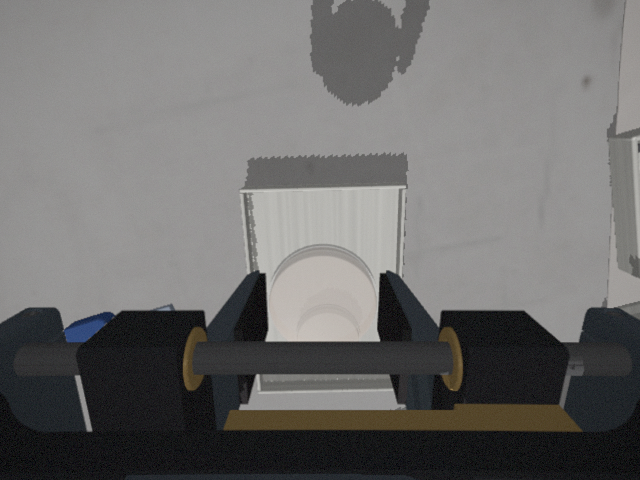

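```bash
python3 - <<'E'
from h import *
w=load("w18");p,r,s=cur()
for q in [(241,190),(407,187)]: P=onz(w,*q,.018);print(P,r.inv().apply(P-p))
tx=np.array([.984,-.178,0]);tx/=np.linalg.norm(tx);ty=np.array([-tx[1],tx[0],0])
tc=np.array([.5659,-.3462,0]);e=p-tc;print("tcp in tray",e@tx,e@ty)
E
```

```text
[ 0.46828084 -0.3952399   0.018     ] [-0.0398555   0.07941264 -0.06506138]
[ 0.48944333 -0.26767725  0.018     ] [-0.04194908  0.07945465  0.06422782]
tcp in tray -0.04721635039606683 -0.0006608617271875215
```

>>> {"name": "step_arm", "arguments": {"series": [[0.003, 0.03, 0, 0, 0, 0, 0.5], [0, 0.03, 0, 0, 0, 0, 0.5], [0, 0.025, 0, 0, 0, 0, 0.5], [0, 0.015, 0, 0, 0, 0, 0.5], [0, 0.007, 0, 0, 0, 0, 0.5], [0, 0.004, 0, 0, 0, 0, 0.5], [0, 0.002, 0, 0, 0, 0, 0.5], [0, 0, 0, 0, 0, 0, 0.5]]}}

```text
time_s: 23.3
ee_pos: [0.5237, -0.3388, -0.0133]
orientation: [-0.704, 0.705, -0.063, 0.063]
contact_force: [0.5, 0.1, 0.1]
finger_gap: 0.0573
```

```bash
python3 - <<'E'
from h import *
p,r,s=cur();print(p,s["finger_gap"],s["contact_force"])
grab("wrist","w19");d=grab("scene","s19");crop(d,400,260,130,120,6,"s19c")
E
```

```text
[ 0.52374776 -0.3387761  -0.01328331] 0.0572998856687185 [0.54245952 0.12246744 0.07451873]
```

View pics/s19c.png

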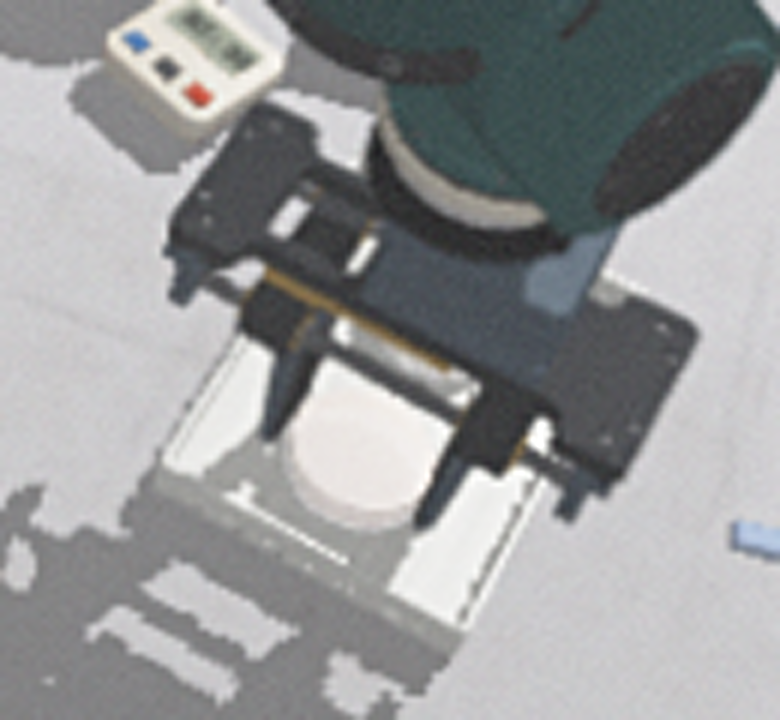

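View pics/w19.png

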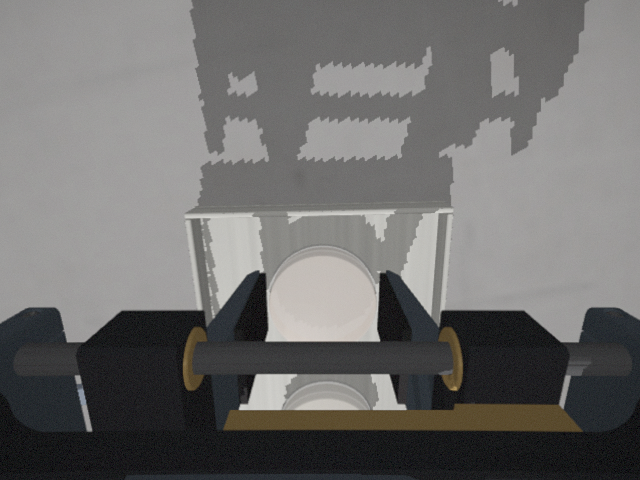

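The dish is well centred, clear of the front wall and of the other dish. Going down the last few millimetres.

>>> {"name": "step_arm", "arguments": {"series": [[0, 0.0015, 0, 0, 0, 0, 0.5], [0, 0.001, 0, 0, 0, 0, 0.5], [0, 0.001, 0, 0, 0, 0, 0.5], [0, 0, 0, 0, 0, 0, 0.5]]}}

```text
time_s: 23.8
ee_pos: [0.5233, -0.3386, -0.0175]
orientation: [-0.704, 0.705, -0.063, 0.063]
contact_force: [-1.2, -0.3, 0.1]
finger_gap: 0.0574
```

>>> {"name": "step_arm", "arguments": {"series": [[0, 0.001, 0, 0, 0, 0, 0.5], [0, 0, 0, 0, 0, 0, 0.5]]}}

```text
time_s: 24.0
ee_pos: [0.5235, -0.3387, -0.0181]
orientation: [-0.704, 0.705, -0.063, 0.063]
contact_force: [-0.3, 1.3, 5.2]
finger_gap: 0.058
```

>>> {"name": "step_arm", "arguments": {"series": [[0, 0.001, 0, 0, 0, 0, 0.5], [0, 0, 0, 0, 0, 0, 0.5]]}}

```text
time_s: 24.2
ee_pos: [0.5237, -0.3387, -0.0189]
orientation: [-0.704, 0.705, -0.063, 0.063]
contact_force: [-1.0, 1.5, 7.9]
finger_gap: 0.0576
```

Contact: 5 to 8 N upward. I'll release, then lift straight up.

>>> {"name": "step_arm", "arguments": {"series": [[0, -0.001, 0, 0, 0, 0, 0.5], [0, 0, 0, 0, 0, 0, 0.65], [0, 0, 0, 0, 0, 0, 0.76], [0, 0, 0, 0, 0, 0, 0.76], [0, 0, 0, 0, 0, 0, 0.76], [0, 0, 0, 0, 0, 0, 0.76], [0, -0.01, 0, 0, 0, 0, 0.76], [0, -0.03, 0, 0, 0, 0, 0.76], [0, -0.04, 0, 0, 0, 0, 0.76], [0, -0.04, 0, 0, 0, 0, 0.76], [0, -0.04, 0, 0, 0, 0, 0.76], [0, -0.03, 0, 0, 0, 0, 0.76], [0, 0, 0, 0, 0, 0, 0.76], [0, 0, 0, 0, 0, 0, 0.76]]}}

```text
time_s: 25.6
ee_pos: [0.5235, -0.3386, 0.1725]
orientation: [-0.704, 0.705, -0.063, 0.064]
contact_force: [-0.6, 0.2, -0.4]
finger_gap: 0.0693
```

```bash
python3 - <<'E'
from h import *
p,r,s=cur();print(p,s["finger_gap"],s["contact_force"])
grab("wrist","w20");d=grab("scene","s20");crop(d,270,120,240,250,3,"s20c")
E
```

```text
[ 0.52348099 -0.33855872  0.17249332] 0.06929849717516451 [-0.63414772  0.15161568 -0.43131628]
```

View pics/s20c.png

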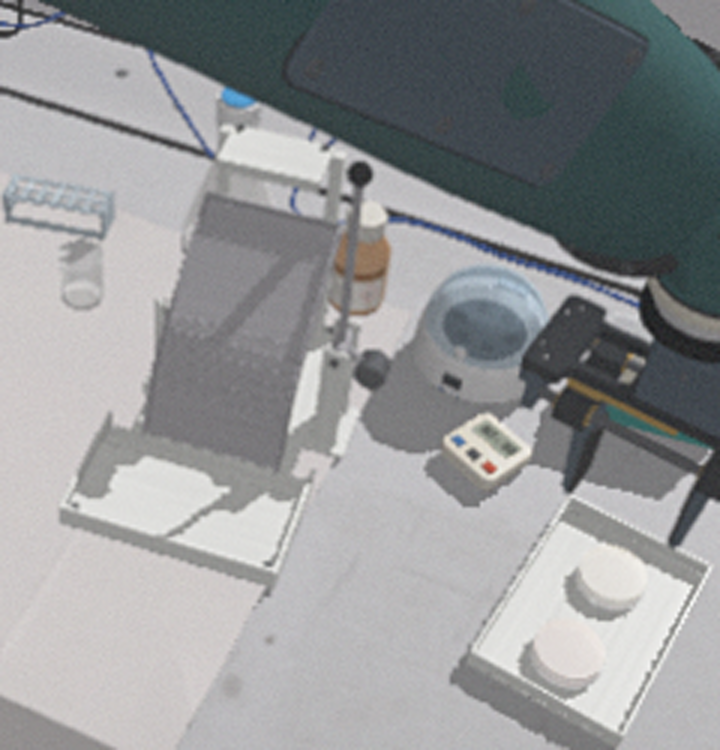

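View pics/w20.png

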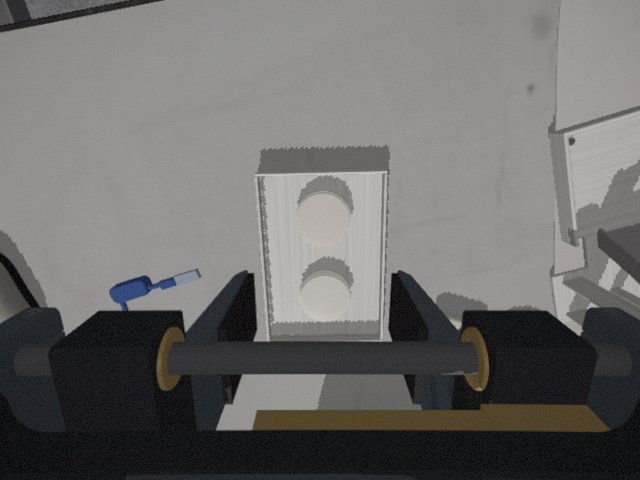

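```bash
python3 - <<'E'
from h import *
w=load("w20");crop(w,260,160,130,180,4,"w20c")
def m(n,x,y): print(n,load(n)["frame"][y-6:y+7,x-6:x+7].reshape(-1,3).mean(0).round(1))
m("w20",323,220);m("w20",326,298);m("w1",326,230);m("w16",323,228);m("w8",323,284);m("top0",191,265);m("top0",456,240)
E
```

```text
w20 [182.7 176.8 171.4]
w20 [185.8 182.7 176.4]
w1 [162.  157.1 153.6]
w16 [180.8 174.7 169.5]
w8 [184.7 180.2 176.9]
top0 [167.7 163.7 152.2]
top0 [171.1 170.  154.5]
```

View pics/w20c.png

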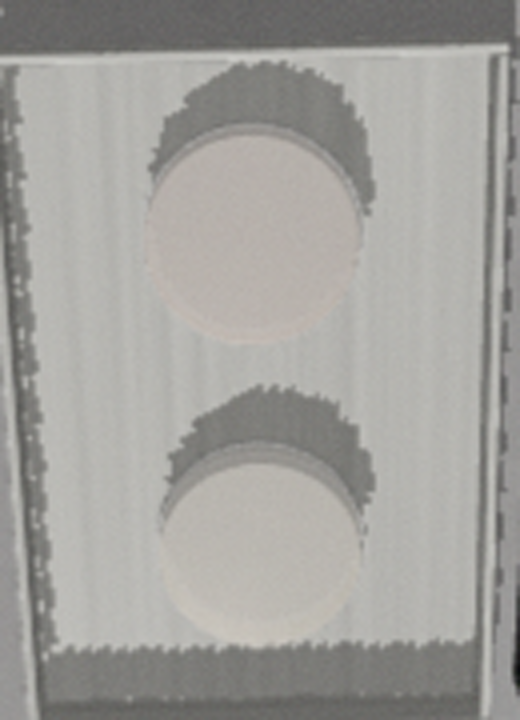

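```bash
python3 - <<'E'
from h import *
A=load("w8")["frame"][220:350,255:390,::-1];B=load("w4")["frame"][240:350,255:390,::-1];E=load("w17")["frame"][235:345,255:390,::-1]
f=lambda x:cv2.convertScaleAbs(cv2.resize(x,(400,int(x.shape[0]*400/135)),interpolation=cv2.INTER_CUBIC),alpha=2.2,beta=-190)
h=320
cv2.imwrite("pics/cmp.png",np.hstack([f(B)[:h],f(E)[:h]]))
E
```

```text
(no output)
```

View pics/cmp.png

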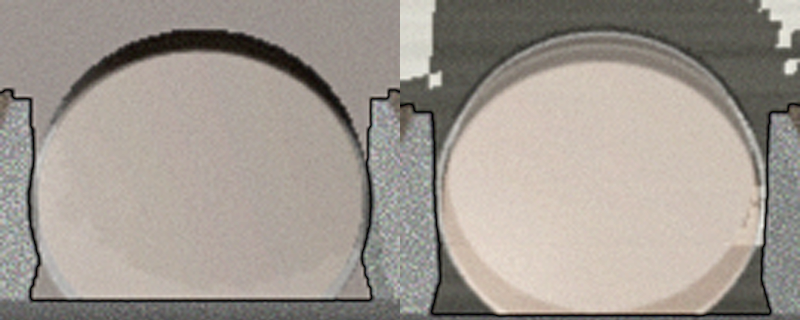

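The two faces clearly differ: the plain lid was up before, and the base with the lid's lip below it is up now. The other dish shows the same stripes, so ours is upside down. The gate is upright in s20 and the arm is clear, so I'm handing in.

```bash
python3 -c "
from rig import sign_off,state
print(sign_off());print(state()['time_s'])"
```

```text
the job is handed in; nothing more can be done
None
the job is handed in; nothing more can be done
```

The job is done and handed in at about 26 s. The turned dish lies upside down in the free half of the tray, and the gate stands open by itself.

I laid the dish right way up behind the closed gate and let go. I then lifted the gate by its ball to about 0.93 rad and released it, and it fell fully open. Last, I took the turned dish off the catch deck and set it in the tray.

**Last checks:**
- Gate: the last scene picture shows the bar upright.
- Dish: the last pictures show it flat in the tray, clear of the walls and the other dish. Its upper face differs from the one that was up at the start, and its rim looks like the other dish's.
- Rest of the scene: the last pictures show the other dish, timer and beaker where they were. The arm was clear of everything, and I saw no force above about 9 N.

**What disagreed or did not go to plan:**
- **Finger length:** the finger tips are about 29 mm short of the stated TCP. The first grip closed above the dish without touching it, so I corrected for this from then on.
- **Slope angle:** joint 5 was at its limit, so I laid the dish at about 26° instead of 30°. It settled flat against the gate.
- **Gate lift:** on the first lift, to about 0.4 rad, the dish's front edge rode up on the bar. I lowered the arm again to let it settle. The dish then slid under the bar and turned over before the gate had passed its balance point, not after it fell open. I then lifted the gate fully in a second pull.

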